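Strip the wax mould

ROBOT

A 7-joint arm with a two-finger parallel gripper is mounted at the origin on a cart in front of the work surface, level with it; the furniture and walls round the work are solid. World frame = base frame: x ahead of the robot, y to its left, z up, the work surface at z = 0. Lengths are in m, angles in rad, forces in N, time in s.
With the tool pointing down it reaches from about 0.4 to 0.85 m from the base axis. Payload 4.5 kg.
Tool frame: the origin (TCP) lies midway between the tips of the shut fingers; the grasp point (between the pads) lies 19 mm behind it; z points along the fingers, y is the line along which they close (so a half turn about z gives the same grasp; the last joint's range is limited). The gripper opens to 88 mm and grips with 3 to 60 N. Pads are 18 mm wide; open, the fingers measure 123 mm over their backs; the gripper's body (75 mm by 187 mm) begins 45 mm behind the grasp point.
Start: joints at [1.233, 0.689, -0.195, 1.565, 0.157, 0.902, -0.215], TCP at [0.227, -0.582, 0.239] pointing down, gripper open.
Joint ranges: [-3.01, 3.01], [-0.46, 2.08], [-1.47, 1.51], [0.13, 2.56], [-1, 4.14], [0.04, 2.09], [-2.66, 2.66]. Speed limits (rad/s): [2.57, 2.57, 3.14, 3.14, 3.14, 3.14, 3.14].

INTERFACE

Orientations are given as a unit quaternion [x, y, z, w].
In Python, from plant import get_state, viewer, workorder gives the robot as it stands. The module is installed in compiled form; this text tells all that it offers.
- The arm moves only by the tool step_arm, never from a script. Its argument "motion" is a list of rows, each an object of numbers: "wx", "wy", "wz": the turn, a rotation vector about the tool's x, y, z each as a share of 180 degrees, from -1 to 1; "dx", "dy", "dz": the shift along the tool's x, y, z each as a share of 8 cm, from -1 to 1; "claw": the finger opening in mm, from 0 to 88.1. A call has 1 to 8 rows; each row is the pose to reach, as a shift and turn from the pose commanded when the call began, along the tool's axes at that moment, turning the shorter way round; what a row does not reach only later rows make up. A row lasts 1/10 s, in which the tool goes at most 50 mm and 8.59 degrees, less where a joint would pass 70% of its speed; a pose out of reach is approached as far as the arm can. A call with a number of a shift or a turn outside -1 to 1 is refused whole. A call with a gripper value outside its range is refused whole. The fingers move at their own pace and stop on an object; "force" is the grip in N (left out, the last holds). Time passes only in rows, so rows that repeat a pose let the fingers close. It gives the time, the measured TCP pose, the force, the opening and the grip force at its end, in the units of the state.
- get_state(): the state, without advancing time (a new reading comes with each control period).
- viewer.snapshot(name): name is "side" or "top" or "wrist"; returns (picture, depth): 480x640x3 uint8, red, green, blue; 480x640 float32, m along the optical axis (not along the pixel's ray), 0 where there is no reading.
- viewer.calibration(name): a dict with "vfov" (degrees; the focal length in pixels is half the picture's height over the tangent of half this angle, whatever the lens; pixels are square), "cx", "cy" (the principal point, pixels), "dist_coeffs" ([k1, k2, p1, p2, k3] as OpenCV has them; the pictures are not rectified), "extrinsics" (4x4, takes a point from camera to world coordinates). Camera axes: x right, y down, z forward; pixel columns grow to the right and rows downward; lengths in m; the calibration is good to about 2 mm. A picture is of the moment at which its call begins: read the wrist's pose just before it. calibration takes no time and is no camera call; for the wrist camera it gives the pose at the moment of the call.
- workorder.finish_job(): hands the job in; it is judged then, once.
The state is a dict: "clock": time; "q": joint angles; "qd": joint speeds; "joint_torque": joint torques, N m; "tool_pos": TCP position; "eef_rot": TCP orientation; "contact_force": force on the tool from outside, world axes, zero at the start; "moment": the same for the moment, N m; "opening": opening from 0.0 (shut) to 1.0 (fully open); "finger_force": force on a finger pad.
Only numpy, scipy, OpenCV 4.12 (cv2) and the standard library are available. Lean on these libraries where they do the work, as an engineer would, in place of code of your own. Each camera call takes 0.05 s, during which the arm holds its last target. There are 200 camera calls.

TASK

Open the wax mould from the top down and put each part away before you lift the next: the core pin into the hole of its wooden block, the bridge into the saddles of its rest, the upper mould plate flat on the drain rack, and last the wax bush, flange down, over the post of the cooling mandrel. The lower plate stays on the bench; leave the cup standing where it is.

Things in the scene. Friction and masses are not known exactly. Their poses are not given: they have to be found in the camera images.
- pin_knob (a point): Core pin, top of the stack: steel, 68 mm long, upright. Point at the middle of its knurled knob (24 mm across, 24 mm tall). Under the knob a collar, 32 mm across, 4 mm thick, its underside 16 mm below this point (at the start on the bridge); under that a tapered core, 40 mm long, 16 mm across at the collar, 8 mm at the tip. z up the pin. 0.09 kg; loose in its holes, draws straight up.
- bridge_center (a point): Bridge: flat steel bar 122 x 26 x 14 mm (x long, y wide, z up), lying on the upper mould plate under the core pin's collar. Point at its centre, half-way up. 18 mm hole in the middle for the pin; 12 mm holes 52 mm to either side, on the guide dowels. 0.18 kg.
- plate_center (a point): Upper mould plate: aluminium, 130 x 68 x 22 mm (x long, y wide, z up), under the bridge. Point at its middle, half-way up, in the centre of its 53 mm round opening, in which the wax bush stands. Two 12 mm holes 52 mm to either side, on the guide dowels. 0.35 kg.
- bush_center (a point): Wax bush, the casting: pale yellow, round, 26 mm tall; body 50 mm across, flange 56 mm across and 5 mm thick at its foot, 18 mm hole right through. Point at its centre, half-way up; z up. At the start its flange sits 5 mm deep in the lower plate; from above it shows in the upper plate's opening at both sides of the bridge. 0.06 kg.
- block_mouth (a point): Wooden block 60 x 60 x 52 mm, fixed, with one upright hole 24 mm across and 46 mm deep: the core pin's place. Point at the centre of the hole's mouth, on the block's top. The pin goes in tip down until its collar rests on the block.
- saddle_mid (a point): Bridge rest, fixed: plywood base 112 x 70 x 12 mm with two forked saddles, each 14 mm thick, 38 mm to either side of the middle along x. Their floors are 30 mm above the bench and about 33 mm wide; the prongs lean outward, tops 52 mm above the bench. Point midway between the saddles at floor height. The bridge lies in both saddles, its length along this x.
- rack_mid (a point): Drain rack, fixed: wooden, 162 mm (x) by 106 mm. Two slats along y, 45 mm to either side of the middle, tops 26 mm above the bench; 16 mm tall pegs at their ends, 86 mm free between; end battens 36 mm above the bench, 146 mm free between. Point at the middle, at the height of the slats' tops. The upper mould plate lies flat on the slats inside pegs and battens, its length along this x.
- mandrel_seat (a point): Cooling mandrel, fixed: round grey foot, 86 mm across, 12 mm thick, with an upright tapered steel post, 30 mm tall, 15 mm across below, 5 mm at the tip. Point at the centre of the foot's top face, at the base of the post. The wax bush goes over the post, flange down, until it lies on the foot.
- lower_plate: Lower mould plate: aluminium, 180 x 68 x 20 mm (x long), screwed to the bench by a screw at either end; it carries the stack and stays. Origin: centre of its underside. Two steel guide dowels, 9 mm thick, 52 mm to either side of the middle along x, rise to 60 mm above the bench, through upper plate and bridge: lift those straight up clear of them.
- cup: Frosted plastic cup, empty, 64 mm across, 74 mm tall, standing at the back, under a fixed steel rail with a lamp that crosses the bench behind the work 0.27 to 0.35 m up (at x 0.51 where y is 0.34, x 0.60 at y 0, x 0.69 at y -0.34): keep arm and gripper on the near side of it. Origin: centre of its underside. Not part of the job; leave the cup standing where it is.
Not all that is in view belongs to the job. Of the things shaped like the part that bears pin_knob, the bare steel one is meant.

How it is judged:
On the way, in this order (a step that is already met when the one before it is completed fails the run):
1. the core pin stands in its wooden block (horizontal distance between pin_knob and block_mouth below 0.008 m and z of pin_knob in the frame of block_mouth below 0.022 m and angle between pin_knob's own z axis and vertical below 0.2 rad and contact force between the fingers and core_pin below 0.1 N), for 0.2 s.
2. the steel bridge lies down in the two saddles of its rest (horizontal distance between bridge_center and saddle_mid below 0.015 m and z of bridge_center in the frame of saddle_mid between 0.003 and 0.011 m and angle between bridge_center's own z axis and vertical below 0.1 rad and contact force between the fingers and bridge below 0.1 N), for 0.2 s.
3. the upper mould plate lies flat on the drain rack, inside its pegs (horizontal distance between plate_center and rack_mid below 0.015 m and z of plate_center in the frame of rack_mid between 0.006 and 0.015 m and angle between plate_center's own z axis and vertical below 0.1 rad and contact force between the fingers and upper_plate below 0.1 N), for 0.2 s.
4. the wax bush sits flat on the mandrel's foot, over its post (horizontal distance between bush_center and mandrel_seat below 0.008 m and z of bush_center in the frame of mandrel_seat below 0.017 m and angle between bush_center's own z axis and vertical below 0.1 rad and contact force between the fingers and wax_bush below 0.1 N), for 0.2 s.
At the end, for the whole second after the job is handed in: All released, at rest and seated (within 4 to 6 mm of seated height): the core pin upright in its block, within 8 mm of the hole; bridge level in both saddles and upper plate flat on the rack's slats, each within 15 mm of the middle; wax bush level on the mandrel's foot, within 8 mm of the post (horizontal distance between pin_knob and block_mouth below 0.008 m and z of pin_knob in the frame of block_mouth below 0.022 m and angle between pin_knob's own z axis and vertical below 0.2 rad and linear speed of each of core_pin, bridge, upper_plate, wax_bush below 0.02 m/s and horizontal distance between bridge_center and saddle_mid below 0.015 m and z of bridge_center in the frame of saddle_mid between 0.003 and 0.011 m and angle between each of bridge_center, plate_center, bush_center's own z axis and vertical below 0.1 rad and horizontal distance between plate_center and rack_mid below 0.015 m and z of plate_center in the frame of rack_mid between 0.006 and 0.015 m and horizontal distance between bush_center and mandrel_seat below 0.008 m and z of bush_center in the frame of mandrel_seat below 0.017 m); the robot touches nothing.
It fails at once if the cup is knocked over or pushed away (distance of cup from where it was at the start of the episode above 0.03 m or angle between cup's own z axis and vertical above 0.4 rad).
It also fails if it takes over 120 s, if anything falls off the work surface, if the arm or the gripper's body presses on something with over 40 N, if the wrist force passes 120 N, or if a joint passes its speed limit or range.

## Working session

There is one attempt and no reset: what is moved stays moved. The work goes in short steps, Python scripts to look and compute and a tool call to move; the robot and the scene stay as the last step left them, time stands still between calls to the robot, and variables do not carry over. Pictures are saved under pics/ and viewed, at most 14 in all, crops included, and the job is handed in when it is done.

Besides the shell and the picture viewer there is one more tool, called after "Call:" as name(argument=value, ...), one argument or row to a line, values as JSON. step_arm: Moves the arm, as the interface text tells. Shift numbers are shares of 8 cm and turn numbers shares of 180 degrees, none past 1 either way. Its arguments: {"type":"object","properties":{"motion":{"type":"array","items":{"type":"object","properties":{"wx":{"type":"number","minimum":-1,"maximum":1},"wy":{"type":"number","minimum":-1,"maximum":1},"wz":{"type":"number","minimum":-1,"maximum":1},"dx":{"type":"number","minimum":-1,"maximum":1},"dy":{"type":"number","minimum":-1,"maximum":1},"dz":{"type":"number","minimum":-1,"maximum":1},"claw":{"type":"number"}}}},"force":{"type":"number"}},"required":["motion"]}

```bash
mkdir -p pics
python3 - <<'E'
from plant import get_state, viewer
import cv2, numpy as np
print(get_state())
for n in("top","side"):
    p,d=viewer.snapshot(n); cv2.imwrite(f"pics/{n}0.png",p[:,:,::-1]); np.savez(f"{n}0.npz",p=p,d=d,**{k:np.array(v) for k,v in viewer.calibration(n).items()})
    print(n,viewer.calibration(n))
E
```

```text
{'clock': 0.0, 'q': array([ 1.23277853,  0.68996257, -0.19455818,  1.56632284,  0.15730252,
        0.90250557, -0.21509965]), 'qd': array([ 9.57226225e-05,  1.08794474e-03, -5.98669428e-04,  4.70638164e-04,
        7.65598648e-04,  1.12420928e-03,  1.31366361e-03]), 'joint_torque': array([-7.75682274e-04, -5.27572703e+01, -1.26771066e+00, -1.53430098e+01,
       -5.28381276e-02,  6.56928823e-03,  1.61421635e-04]), 'tool_pos': array([ 0.22681759, -0.58172143,  0.23793017]), 'eef_rot': array([ 9.82757365e-01,  1.84897670e-01, -2.19236514e-04, -8.74786514e-04]), 'contact_force': array([-0.06068847, -0.34174773,  0.48511569]), 'moment': array([ 0.01598356,  0.0287341 , -0.00125312]), 'finger_force': 0.0, 'opening': 0.9978772390591445}
top {'vfov': 49.387020973903454, 'cx': 312.04604590709204, 'cy': 227.64895847298365, 'dist_coeffs': array([-0.07148094,  0.        ,  0.        ,  0.        ,  0.        ]), 'extrinsics': array([[-0.00312131, -0.98506132,  0.17217566,  0.27525821],
       [-0.99997715,  0.00204232, -0.00644355, -0.02254054],
       [ 0.00599565, -0.17219184, -0.98504519,  1.2104612 ],
       [ 0.        ,  0.        ,  0.        ,  1.        ]])}
side {'vfov': 42.69677646537783, 'cx': 323.2023284760059, 'cy': 237.69132497963264, 'dist_coeffs': array([0.05713927, 0.        , 0.        , 0.        , 0.        ]), 'extrinsics': array([[-0.3749815 , -0.69359175,  0.61507671, -0.3189843 ],
       [-0.92698478,  0.28725907, -0.24120832,  0.27029075],
       [-0.00938627, -0.6606154 , -0.75066583,  1.05259383],
       [ 0.        ,  0.        ,  0.        ,  1.        ]])}
```

View pics/top0.png

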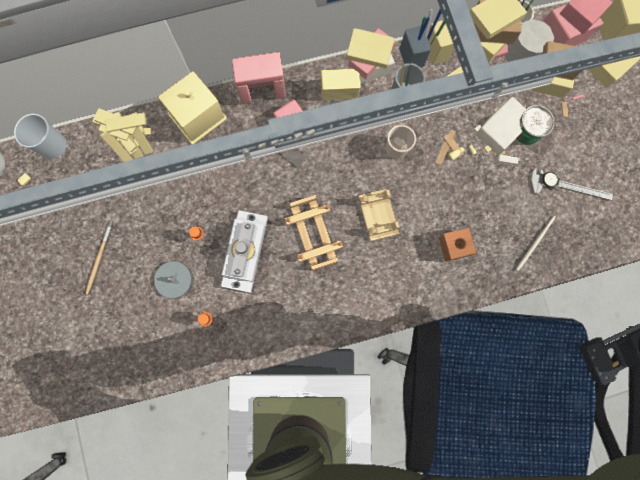

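View pics/side0.png

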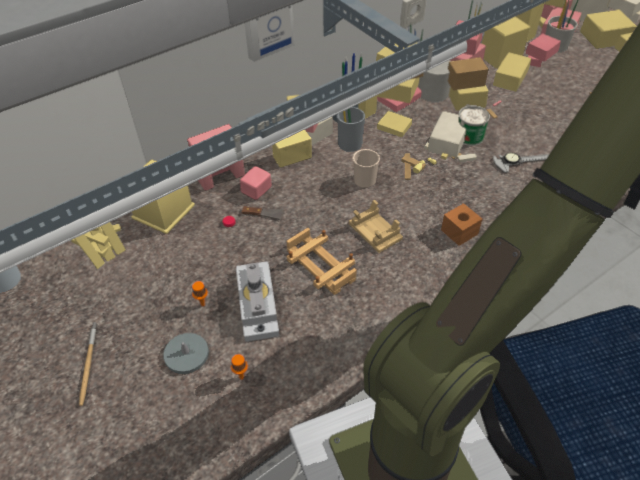

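The top view shows the mould stack at about (244,250), mandrel (173,280), rack (314,233), saddle rest (380,215), block (459,244) and cup (401,138). Two orange look-alike pins stand at (196,233) and (205,320).

```bash
cat > h.py <<'E'
import numpy as np, cv2
from scipy.spatial.transform import Rotation as R
def KD(c):
    f=240/np.tan(np.radians(float(c["vfov"]))/2)
    return np.array([[f,0,c["cx"]],[0,f,c["cy"]],[0,0,1.]]),np.array(c["dist_coeffs"],float)
def ray(c,uv):
    K,D=KD(c); n=cv2.undistortPoints(np.array(uv,float).reshape(-1,1,2),K,D)[:,0]
    T=np.array(c["extrinsics"]); return np.c_[n,np.ones(len(n))]@T[:3,:3].T,T[:3,3]
def plane(c,uv,z):
    r,o=ray(c,uv); return o+r*((z-o[2])/r[:,2])[:,None]
def cloud(c,d):
    v,u=np.mgrid[0:480,0:640]; r,o=ray(c,np.c_[u.ravel(),v.ravel()])
    return (o+r*d.reshape(-1,1)).reshape(480,640,3)
def proj(c,P):
    K,D=KD(c); T=np.linalg.inv(np.array(c["extrinsics"])); P=np.array(P,float).reshape(-1,3)
    return cv2.projectPoints(P,cv2.Rodrigues(T[:3,:3])[0],T[:3,3],K,D)[0][:,0]
E
python3 - <<'E'
from h import *
from plant import get_state,viewer
c=dict(np.load("top0.npz")); P=cloud(c,c["d"])
for n,(u,v) in dict(pin=(241,247),l1=(251,218),l2=(236,286),mand=(165,285),mand2=(173,272),block=(459,233),hole=(460,243),saddle=(380,215),rack=(314,233),cup=(401,138),o1=(196,233),o2=(205,319),bench=(300,300)).items(): print(n,P[v,u].round(3))
w=viewer.calibration("wrist"); print(w); s=get_state()
print(R.from_quat(s["eef_rot"]).as_matrix().round(3)); print((R.from_quat(s["eef_rot"]).inv().apply(w["extrinsics"][:3,3]-s["tool_pos"])).round(3)); print((R.from_quat(s["eef_rot"]).as_matrix().T@w["extrinsics"][:3,:3]).round(3))
x=c["p"][170:310,130:500]; cv2.imwrite("pics/topc.png",cv2.resize(x[:,:,::-1],None,fx=2.15,fy=2.15,interpolation=cv2.INTER_CUBIC))
E
```

```text
pin [0.43  0.125 0.083]
l1 [0.505 0.111 0.027]
l2 [0.349 0.143 0.023]
mand [0.352 0.308 0.012]
mand2 [0.382 0.291 0.011]
block [ 0.464 -0.362  0.055]
hole [ 0.447 -0.375  0.016]
saddle [ 0.515 -0.19   0.008]
rack [ 0.475 -0.035 -0.003]
cup [ 0.704 -0.246  0.012]
o1 [0.464 0.228 0.067]
o2 [0.275 0.202 0.068]
bench [ 0.318 -0.002 -0.002]
{'vfov': 65.13541460757504, 'cx': 320.14404532742395, 'cy': 235.73173978647716, 'dist_coeffs': array([0.0156779, 0.       , 0.       , 0.       , 0.       ]), 'extrinsics': array([[ 0.36258894, -0.88627621, -0.28817312,  0.30229555],
       [-0.93194803, -0.34530421, -0.11062494, -0.55352935],
       [-0.00146315,  0.30867375, -0.95116685,  0.38392004],
       [ 0.        ,  0.        ,  0.        ,  1.        ]])}
[[ 0.932  0.363 -0.001]
 [ 0.363 -0.932  0.001]
 [-0.    -0.002 -1.   ]]
[ 0.081  0.001 -0.146]
[[-0.001 -0.951 -0.309]
 [ 1.    -0.001 -0.   ]
 [-0.    -0.309  0.951]]
```

View pics/topc.png

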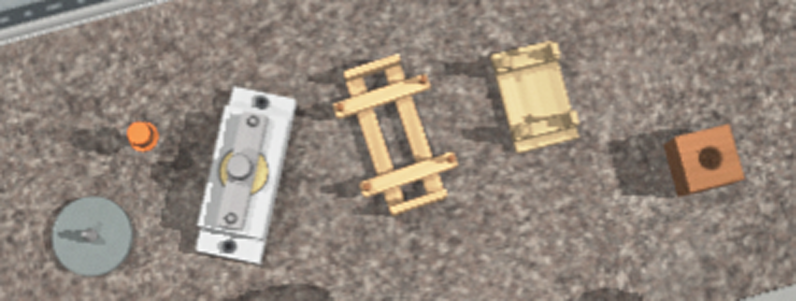

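The crop shows the rack's long axis and the saddle rest's long axis both turned roughly +15°, and the stack about -12°. The block hole is at crop (709,158). I'll fly along the row of fixtures and measure each with the wrist camera.

Call:
step_arm(
  motion=[
    {"dx":0.87,"dy":-0.47,"dz":0.1},
    {"dx":0.87,"dy":-0.47,"dz":0.1},
    {"dx":0.87,"dy":-0.47,"dz":0.1},
  ],
  force=30,
)

```text
$.motion[0]: bad value
```

Call:
step_arm(
  motion=[
    {"dx":0.87,"dy":-0.47,"dz":0.1},
    {"dx":0.87,"dy":-0.47,"dz":0.1},
    {"dx":0.87,"dy":-0.47,"dz":0.1},
  ],
)

```text
$.motion[0]: bad value
```

Call:
step_arm(
  motion=[
    {"dx":0.87,"dy":-0.47,"dz":0.1},
    {"dx":0.87,"dy":-0.47,"dz":0.1},
    {"dx":0.87,"dy":-0.47,"dz":0.1},
    {"dx":0.87,"dy":-0.47,"dz":0.1},
  ],
)

```text
$.motion[0]: bad value
```

```bash
cat > snap.py <<'E'
import sys; from h import *
from plant import get_state,viewer
def snap(n,tag):
    s=get_state(); c=viewer.calibration(n); p,d=viewer.snapshot(n)
    cv2.imwrite(f"pics/{tag}.png",p[:,:,::-1]); np.savez(f"{tag}.npz",p=p,d=d,**{k:np.array(v) for k,v in c.items()})
    print(tag,"t",round(s["clock"],2),"tcp",s["tool_pos"].round(4),"yaw",np.degrees(np.arctan2(*R.from_quat(s["eef_rot"]).as_matrix()[[1,0],0])).round(2),"q",s["q"].round(2))
    return c,p,d
if __name__=="__main__": snap(sys.argv[1],sys.argv[2])
E
python3 snap.py wrist w1
```

```text
w1 t 0.1 tcp [ 0.2268 -0.5818  0.238 ] yaw 21.31 q [ 1.23  0.69 -0.19  1.57  0.16  0.9  -0.22]
```

Call:
step_arm(
  motion=[
    {"dx":0.87,"dy":-0.47,"dz":0.1,"wx":0,"wy":0,"wz":0,"claw":88},
    {"dx":0.87,"dy":-0.47,"dz":0.1,"wx":0,"wy":0,"wz":0,"claw":88},
    {"dx":0.87,"dy":-0.47,"dz":0.1,"wx":0,"wy":0,"wz":0,"claw":88},
  ],
  force=30,
)

```text
clock: 0.45
tool_pos: [0.2827, -0.5172, 0.2302]
eef_rot: [0.982, 0.189, 0.001, -0.002]
contact_force: [0.4, 0.3, -0.1]
opening: 0.997
finger_force: 0.0
```

Call:
step_arm(
  motion=[
    {"dx":0.87,"dy":-0.47,"dz":0.1,"wx":0,"wy":0,"wz":0,"claw":88},
    {"dx":0.87,"dy":-0.47,"dz":0.1,"wx":0,"wy":0,"wz":0,"claw":88},
    {"dx":0.87,"dy":-0.47,"dz":0.1,"wx":0,"wy":0,"wz":0,"claw":88},
  ],
)

```text
clock: 0.75
tool_pos: [0.3331, -0.4576, 0.2224]
eef_rot: [0.982, 0.189, 0.001, -0.001]
contact_force: [0.6, -0.0, -0.3]
opening: 1.001
finger_force: 0.0
```

Call:
step_arm(
  motion=[
    {"dx":0.87,"dy":-0.47,"dz":0.1,"wx":0,"wy":0,"wz":0,"claw":88},
    {"dx":0.87,"dy":-0.47,"dz":0.1,"wx":0,"wy":0,"wz":0,"claw":88},
    {"dx":0.87,"dy":-0.47,"dz":0.1,"wx":0,"wy":0,"wz":0,"claw":88},
    {"dx":0.87,"dy":-0.47,"dz":0.1,"wx":0,"wy":0,"wz":0,"claw":88},
  ],
)

```text
clock: 1.15
tool_pos: [0.3802, -0.4022, 0.2147]
eef_rot: [0.983, 0.185, -0.0, 0.0]
contact_force: [-0.2, -0.5, -0.4]
opening: 1.0
finger_force: 0.0
```

```bash
python3 snap.py wrist w2
```

```text
w2 t 1.15 tcp [ 0.3802 -0.4022  0.2147] yaw 21.31 q [ 0.83  0.63 -0.16  1.81  0.15  0.72 -0.61]
```

View pics/w2.png

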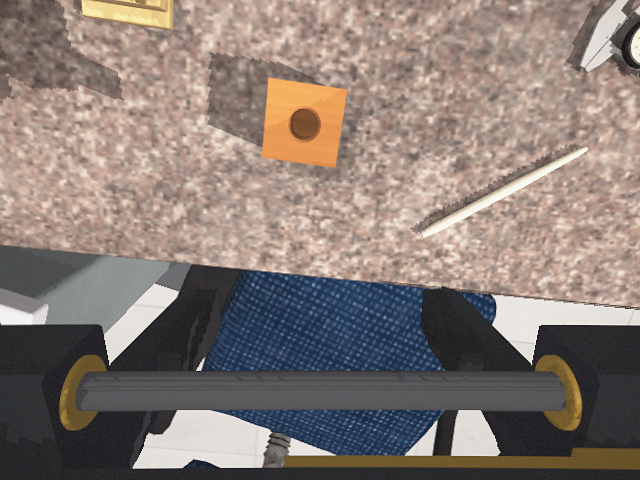

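The block's hole is centred at (305,124). Measuring that and moving on.

Call:
step_arm(
  motion=[
    {"dx":0.4,"dy":-0.75,"dz":0,"wx":0,"wy":0,"wz":0,"claw":88},
    {"dx":0.4,"dy":-0.75,"dz":0,"wx":0,"wy":0,"wz":0,"claw":88},
    {"dx":0.4,"dy":-0.75,"dz":0,"wx":0,"wy":0,"wz":0,"claw":88},
  ],
)

```text
clock: 1.5
tool_pos: [0.3881, -0.3326, 0.2149]
eef_rot: [0.983, 0.186, -0.0, -0.0]
contact_force: [-0.1, -0.3, 0.6]
opening: 0.999
finger_force: 0.0
```

Call:
step_arm(
  motion=[
    {"dx":0.4,"dy":-0.75,"dz":0,"wx":0,"wy":0,"wz":0,"claw":88},
    {"dx":0.4,"dy":-0.75,"dz":0,"wx":0,"wy":0,"wz":0,"claw":88},
    {"dx":0.4,"dy":-0.75,"dz":0,"wx":0,"wy":0,"wz":0,"claw":88},
  ],
)

```text
clock: 1.8
tool_pos: [0.3966, -0.266, 0.2149]
eef_rot: [0.983, 0.185, -0.0, 0.0]
contact_force: [-0.0, -0.3, 0.1]
opening: 0.998
finger_force: 0.0
```

Call:
step_arm(
  motion=[
    {"dx":0.4,"dy":-0.75,"dz":0,"wx":0,"wy":0,"wz":0,"claw":88},
    {"dx":0.4,"dy":-0.75,"dz":0,"wx":0,"wy":0,"wz":0,"claw":88},
    {"dx":0.4,"dy":-0.75,"dz":0,"wx":0,"wy":0,"wz":0,"claw":88},
    {"dx":0.4,"dy":-0.75,"dz":0,"wx":0,"wy":0,"wz":0,"claw":88},
  ],
)

```text
clock: 2.2
tool_pos: [0.4047, -0.2015, 0.2149]
eef_rot: [0.983, 0.183, 0.0, 0.001]
contact_force: [0.1, -0.6, 0.5]
opening: 1.002
finger_force: 0.0
```

```bash
python3 snap.py wrist w3
python3 - <<'E'
from h import *
c=dict(np.load("w2.npz")); P=cloud(c,c["d"])
print("hole",plane(c,[[305,124]],.052), "tops",P[95,330],P[150,280],P[90,280],P[250,120])
g=plane(c,[[268.5,78.5],[346,89],[337,167],[262,157]],.052); print(g.mean(0),g)
E
```

```text
w3 t 2.2 tcp [ 0.4047 -0.2015  0.2149] yaw 21.13 q [ 0.44  0.51 -0.13  2.1   0.12  0.54 -0.98]
hole [[ 0.44390823 -0.36557243  0.052     ]] tops [ 0.47085133 -0.37600549  0.05135601] [ 0.41799149 -0.35391825  0.05265936] [ 0.4602404  -0.33908935  0.05244453] [ 0.25820989 -0.23210489 -0.00031064]
[ 0.44333524 -0.36446331  0.052     ] [[ 0.46472681 -0.32824669  0.052     ]
 [ 0.47922714 -0.38581475  0.052     ]
 [ 0.42197337 -0.4016199   0.052     ]
 [ 0.40741364 -0.3421719   0.052     ]]
```

View pics/w3.png

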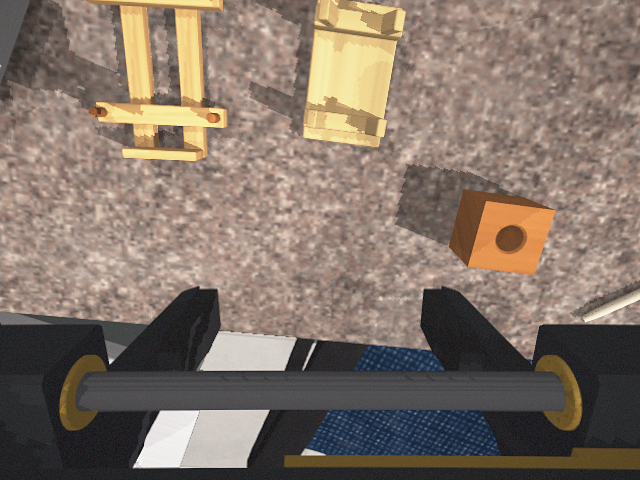

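w3 shows the block hole at (511,239), the saddle rest at (355,75), and the rack's near slat at (160,115) with pegs at (98,111) and (213,117). Both rests run off the top edge, so I'll look again further along.

Call:
step_arm(
  motion=[
    {"dx":0.4,"dy":-0.93,"dz":0,"wx":0,"wy":0,"wz":0,"claw":88},
    {"dx":0.4,"dy":-0.93,"dz":0,"wx":0,"wy":0,"wz":0,"claw":88},
    {"dx":0.4,"dy":-0.93,"dz":0,"wx":0,"wy":0,"wz":0,"claw":88},
  ],
)

```text
clock: 2.55
tool_pos: [0.408, -0.116, 0.2148]
eef_rot: [0.982, 0.187, 0.0, -0.0]
contact_force: [0.4, -0.5, 1.1]
opening: 0.994
finger_force: 0.0
```

Call:
step_arm(
  motion=[
    {"dx":0.7,"dy":-0.7,"dz":-0.2,"wx":0,"wy":0,"wz":0,"claw":88},
    {"dx":0.7,"dy":-0.7,"dz":-0.2,"wx":0,"wy":0,"wz":0,"claw":88},
    {"dx":0.7,"dy":-0.7,"dz":-0.2,"wx":0,"wy":0,"wz":0,"claw":88},
    {"dx":0.7,"dy":-0.7,"dz":-0.2,"wx":0,"wy":0,"wz":0,"claw":88},
  ],
)

```text
clock: 2.95
tool_pos: [0.4397, -0.0473, 0.2307]
eef_rot: [0.983, 0.184, 0.0, 0.001]
contact_force: [-0.8, -0.6, 0.2]
opening: 1.002
finger_force: 0.0
```

```bash
python3 snap.py wrist w4
```

```text
w4 t 2.95 tcp [ 0.4397 -0.0473  0.2307] yaw 21.19 q [ 0.07  0.47 -0.1   2.11  0.08  0.57 -1.29]
```

Call:
step_arm(
  motion=[
    {"dx":0,"dy":-0.93,"dz":0,"wx":0,"wy":0,"wz":0,"claw":88},
    {"dx":0,"dy":-0.93,"dz":0,"wx":0,"wy":0,"wz":0,"claw":88},
    {"dx":0,"dy":-0.93,"dz":0,"wx":0,"wy":0,"wz":0,"claw":88},
  ],
)

```text
clock: 3.3
tool_pos: [0.4107, 0.0245, 0.2305]
eef_rot: [0.983, 0.186, -0.001, -0.0]
contact_force: [-0.1, -1.0, -0.8]
opening: 0.998
finger_force: 0.0
```

Call:
step_arm(
  motion=[
    {"dx":0,"dy":-0.93,"dz":0,"wx":0,"wy":0,"wz":0,"claw":88},
    {"dx":0,"dy":-0.93,"dz":0,"wx":0,"wy":0,"wz":0,"claw":88},
    {"dx":0,"dy":-0.93,"dz":0,"wx":0,"wy":0,"wz":0,"claw":88},
    {"dx":0,"dy":-0.93,"dz":0,"wx":0,"wy":0,"wz":0,"claw":88},
  ],
)

```text
clock: 3.7
tool_pos: [0.3858, 0.0913, 0.2306]
eef_rot: [0.983, 0.184, -0.0, 0.001]
contact_force: [-0.6, 0.2, -0.3]
opening: 0.996
finger_force: 0.0
```

```bash
python3 snap.py wrist w5; python3 -c "
import cv2,numpy as np
a=cv2.imread('pics/w4.png')[:300];b=cv2.imread('pics/w5.png')[:300];cv2.imwrite('pics/m1.png',np.vstack([a,b]))"
```

```text
w5 t 3.7 tcp [0.3858 0.0913 0.2306] yaw 21.16 q [-0.3   0.42 -0.07  2.23  0.06  0.5  -1.62]
```

View pics/m1.png

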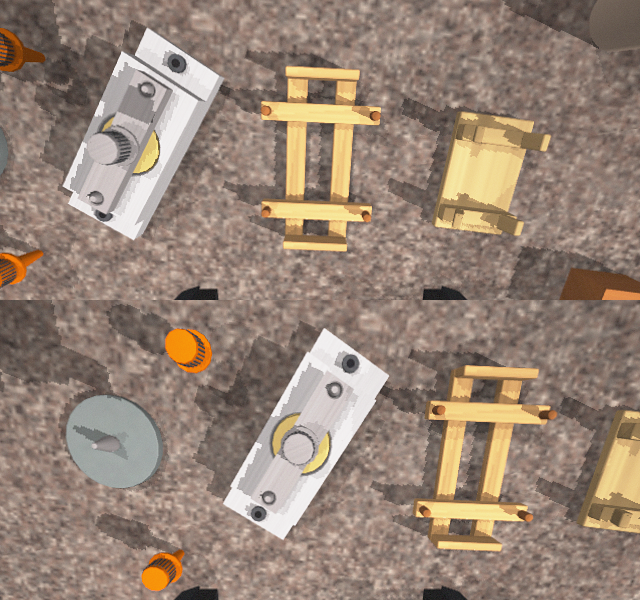

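w4 (upper half) shows the rack centred at about (317,160), the rest at about (487,175) and the pin knob at (107,147). w5 (lower half, subtract 300 rows) shows the pin knob top at (298,147), bridge dowels at (334,90) and (268,197), and the mandrel foot at (113,141) with post base near (116,145).

```bash
cat > meas.py <<'E'
from h import *
def band(c,P,box,lo,hi):
    x=P[box[1]:box[3],box[0]:box[2]].reshape(-1,3); x=x[(x[:,2]>lo)&(x[:,2]<hi)]
    return x
def rect(tag,name,box,lo,hi):
    c=dict(np.load(tag+".npz")); P=cloud(c,c["d"]); x=band(c,P,box,lo,hi)
    (cx,cy),(w,h),a=cv2.minAreaRect((x[:,:2]*1000).astype(np.float32))
    b=cv2.boxPoints(((cx,cy),(w,h),a)); e=max([b[1]-b[0],b[2]-b[1]],key=np.linalg.norm)
    print(tag,name,"c",round(cx,1),round(cy,1),"size",round(w,1),round(h,1),"long",np.degrees(np.arctan2(e[1],e[0])).round(1),"z",np.median(x[:,2]).round(4),len(x))
E
python3 - <<'E'
from meas import *
rect("w4","rack",(240,50,400,265),.02,.045); rect("w5","rack",(400,50,570,265),.02,.045)
rect("w4","restbase",(425,95,560,240),.008,.016); rect("w3","restbase",(295,0,420,150),.008,.016)
rect("w4","rest",(425,95,560,240),.008,.06)
for t,b in(("w4",(50,10,230,245)),("w5",(215,20,400,245))):
    rect(t,"bridge",b,.051,.0585); rect(t,"uplate",b,.038,.046); rect(t,"low",b,.015,.024); rect(t,"knob",b,.08,.09)
rect("w5","foot",(55,80,170,200),.008,.016)
for t,px,z in(("w2",(305,124),.052),("w3",(511,239),.052),("top0",(460,243),.052),("w5",(298,147),.084),("w4",(107,148),.084),("w5",(334,89.5),.06),("w5",(268,197),.06)):
    print(t,px,plane(dict(np.load(t+".npz")),[px],z).round(4))
E
```

```text
w4 rack c 473.3 -33.6 size 161.7 105.7 long 18.6 z 0.0263 5747
w5 rack c 473.1 -33.4 size 162.3 106.3 long 18.7 z 0.0263 6109
w4 restbase c 518.0 -186.1 size 112.0 71.0 long 14.0 z 0.0119 6049
w3 restbase c 518.1 -186.4 size 111.7 69.9 long 13.8 z 0.012 7914
w4 rest c 518.0 -186.1 size 112.0 71.0 long 14.0 z 0.0125 9050
w4 bridge c 431.2 125.1 size 29.4 123.2 long -11.5 z 0.0558 3868
w4 uplate c 431.5 126.2 size 69.0 130.8 long -11.8 z 0.0418 6667
w4 low c 431.4 126.2 size 68.8 180.6 long -11.7 z 0.0199 3458
w4 knob c 431.5 125.4 size 23.7 23.4 long 67.2 z 0.0838 839
w5 bridge c 431.3 125.6 size 30.4 122.0 long -11.0 z 0.0559 3444
w5 uplate c 431.5 125.9 size 67.9 129.8 long -11.8 z 0.0418 7077
w5 low c 431.6 125.9 size 68.2 180.5 long -11.7 z 0.02 3218
w5 knob c 431.5 126.1 size 23.3 24.2 long -79.2 z 0.0838 775
w5 foot c 366.4 291.4 size 85.0 84.8 long 3.1 z 0.0119 6473
w2 (305, 124) [[ 0.4439 -0.3656  0.052 ]]
w3 (511, 239) [[ 0.4432 -0.3647  0.052 ]]
top0 (460, 243) [[ 0.4419 -0.3642  0.052 ]]
w5 (298, 147) [[0.4328 0.1263 0.084 ]]
w4 (107, 148) [[0.4336 0.1221 0.084 ]]
w5 (334, 89.5) [[0.4819 0.1156 0.06  ]]
w5 (268, 197) [[0.382  0.1365 0.06  ]]
```

Measurements agree to about 1 mm between views and with the given sizes. The stack is at (.4315,.126) with yaw -11.7°, the rack at (.473,-.0335) with 18.65°, the rest at (.518,-.186) with 13.9°, the mandrel at (.366,.291), and the block hole at (.4435,-.365). Next I turn to yaw 168.3° over the pin.

Call:
step_arm(
  motion=[
    {"dx":0.69,"dy":-0.2,"dz":0,"wx":0,"wy":0,"wz":-0.36,"claw":60},
    {"dx":0.69,"dy":-0.2,"dz":0,"wx":0,"wy":0,"wz":-0.36,"claw":60},
    {"dx":0.69,"dy":-0.2,"dz":0,"wx":0,"wy":0,"wz":-0.36,"claw":60},
    {"dx":0.69,"dy":-0.2,"dz":0,"wx":0,"wy":0,"wz":-0.36,"claw":60},
    {"dx":0.69,"dy":-0.2,"dz":0,"wx":0,"wy":0,"wz":-0.36,"claw":60},
    {"dx":0.69,"dy":-0.2,"dz":0,"wx":0,"wy":0,"wz":-0.36,"claw":60},
    {"dx":0.69,"dy":-0.2,"dz":0,"wx":0,"wy":0,"wz":-0.36,"claw":60},
    {"dx":0.69,"dy":-0.2,"dz":0,"wx":0,"wy":0,"wz":-0.36,"claw":60},
  ],
)

```text
clock: 4.55
tool_pos: [0.4318, 0.1255, 0.2305]
eef_rot: [0.731, 0.683, -0.0, 0.0]
contact_force: [-0.8, -0.1, -0.2]
opening: 0.68
finger_force: 0.0
```

Call:
step_arm(
  motion=[
    {"dx":0,"dy":0,"dz":0,"wx":0,"wy":0,"wz":-0.36,"claw":60},
    {"dx":0,"dy":0,"dz":0,"wx":0,"wy":0,"wz":-0.36,"claw":60},
    {"dx":0,"dy":0,"dz":0,"wx":0,"wy":0,"wz":-0.36,"claw":60},
    {"dx":0,"dy":0,"dz":0,"wx":0,"wy":0,"wz":-0.36,"claw":60},
    {"dx":0,"dy":0,"dz":0,"wx":0,"wy":0,"wz":-0.36,"claw":60},
    {"dx":0,"dy":0,"dz":0,"wx":0,"wy":0,"wz":-0.36,"claw":60},
    {"dx":0,"dy":0,"dz":0,"wx":0,"wy":0,"wz":-0.36,"claw":60},
    {"dx":0,"dy":0,"dz":0,"wx":0,"wy":0,"wz":-0.36,"claw":60},
  ],
)

```text
clock: 5.35
tool_pos: [0.4318, 0.1254, 0.2303]
eef_rot: [0.251, 0.968, -0.001, 0.0]
contact_force: [0.0, 0.2, -0.5]
opening: 0.68
finger_force: 0.0
```

Call:
step_arm(
  motion=[
    {"dx":0,"dy":0,"dz":0.9,"wx":0,"wy":0,"wz":-0.097,"claw":60},
    {"dx":0,"dy":0,"dz":0.9,"wx":0,"wy":0,"wz":-0.097,"claw":60},
    {"dx":0,"dy":0,"dz":0.9,"wx":0,"wy":0,"wz":-0.097,"claw":60},
    {"dx":0,"dy":0,"dz":0.9,"wx":0,"wy":0,"wz":-0.097,"claw":60},
    {"dx":0,"dy":0,"dz":0.9,"wx":0,"wy":0,"wz":-0.097,"claw":60},
  ],
)

```text
clock: 5.85
tool_pos: [0.432, 0.1279, 0.1598]
eef_rot: [0.104, 0.995, 0.0, 0.001]
contact_force: [-0.3, 0.0, -0.0]
opening: 0.681
finger_force: 0.0
```

```bash
cat > go.py <<'E'
import sys; from h import *
from plant import get_state
# usage: x y z yaw  -> shares from the present pose
s=get_state(); M=R.from_quat(s["eef_rot"]).as_matrix(); yaw=np.degrees(np.arctan2(M[1,0],M[0,0]))
print("t",round(s["clock"],2),"tcp",s["tool_pos"].round(4),"yaw",yaw.round(2),"tilt",np.degrees(np.arccos(-M[2,2])).round(2),"q",s["q"].round(2),"F",s["contact_force"].round(1),"op",round(s["opening"]*88.1,1),"ff",round(float(s["finger_force"]),1))
if len(sys.argv)>4:
    x,y,z,w=map(float,sys.argv[1:5]); d=M.T@(np.array([x,y,z])-s["tool_pos"]); print("shift/8cm",(d/.08).round(3),"wz",round(-((w-yaw+180)%360-180)/180,4))
E
python3 go.py .4315 .126 .064 168.3; python3 snap.py wrist w6
python3 - <<'E'
from meas import *
c=dict(np.load("w6.npz"));P=cloud(c,c["d"]);m=P[:,:,2]>.08;m&=np.hypot(P[...,0]-.4315,P[...,1]-.126)<.02
print(P[m].mean(0).round(4),m.sum()); x=P[m]; print(x.min(0).round(4),x.max(0).round(4))
E
```

```text
t 5.85 tcp [0.432  0.1279 0.1598] yaw 168.12 tilt 0.13 q [ 0.04  0.69 -0.7   2.14  0.81  0.6   0.11] F [-0.3  0.  -0. ] op 60.0 ff 0.0
shift/8cm [ 0.003 -0.025  1.197] wz -0.001
w6 t 5.85 tcp [0.432  0.1279 0.1598] yaw 168.12 q [ 0.04  0.69 -0.7   2.14  0.81  0.6   0.11]
[0.4213 0.1283 0.1793] 2506
[0.4116 0.1142 0.08  ] [0.4424 0.1407 0.2532]
```

Call:
step_arm(
  motion=[
    {"dx":0,"dy":-0.02,"dz":0.6,"wx":0,"wy":0,"wz":0,"claw":60},
    {"dx":0,"dy":-0.02,"dz":0.6,"wx":0,"wy":0,"wz":0,"claw":60},
    {"dx":0,"dy":-0.02,"dz":0.6,"wx":0,"wy":0,"wz":0,"claw":60},
    {"dx":0,"dy":-0.02,"dz":0.6,"wx":0,"wy":0,"wz":0,"claw":60},
  ],
)

```text
clock: 6.3
tool_pos: [0.4313, 0.1275, 0.1124]
eef_rot: [0.101, 0.995, 0.001, 0.001]
contact_force: [0.1, 0.6, 0.3]
opening: 0.677
finger_force: 0.0
```

```bash
python3 go.py .4315 .126 .063 168.3
```

```text
t 6.3 tcp [0.4313 0.1275 0.1124] yaw 168.36 tilt 0.15 q [-0.03  0.76 -0.58  2.18  0.97  0.48 -0.02] F [0.1 0.6 0.3] op 59.7 ff 0.0
shift/8cm [-0.005 -0.019  0.617] wz 0.0003
```

Call:
step_arm(
  motion=[
    {"dx":0,"dy":-0.015,"dz":0.615,"wx":0,"wy":0,"wz":0,"claw":60},
    {"dx":0,"dy":-0.015,"dz":0.615,"wx":0,"wy":0,"wz":0,"claw":60},
    {"dx":0,"dy":-0.015,"dz":0.615,"wx":0,"wy":0,"wz":0,"claw":60},
    {"dx":0,"dy":-0.015,"dz":0.615,"wx":0,"wy":0,"wz":0,"claw":60},
  ],
)

```text
clock: 6.7
tool_pos: [0.431, 0.1265, 0.0635]
eef_rot: [0.101, 0.995, 0.001, 0.001]
contact_force: [0.2, 0.1, 0.6]
opening: 0.681
finger_force: 0.0
```

```bash
python3 go.py .4315 .126 .063 168.3
```

```text
t 6.7 tcp [0.431  0.1265 0.0635] yaw 168.37 tilt 0.18 q [-0.13  0.84 -0.42  2.21  1.17  0.34 -0.2 ] F [0.2 0.1 0.6] op 60.0 ff 0.0
shift/8cm [-0.007 -0.005  0.006] wz 0.0004
```

Aligned, so close on the knob and lift straight up.

Call:
step_arm(
  motion=[
    {"dx":0,"dy":0,"dz":0,"wx":0,"wy":0,"wz":0,"claw":10},
    {"dx":0,"dy":0,"dz":0,"wx":0,"wy":0,"wz":0,"claw":10},
    {"dx":0,"dy":0,"dz":0,"wx":0,"wy":0,"wz":0,"claw":10},
    {"dx":0,"dy":0,"dz":0,"wx":0,"wy":0,"wz":0,"claw":10},
    {"dx":0,"dy":0,"dz":0,"wx":0,"wy":0,"wz":0,"claw":10},
    {"dx":0,"dy":0,"dz":0,"wx":0,"wy":0,"wz":0,"claw":10},
    {"dx":0,"dy":0,"dz":0,"wx":0,"wy":0,"wz":0,"claw":10},
  ],
  force=25,
)

```text
clock: 7.4
tool_pos: [0.4304, 0.1259, 0.0617]
eef_rot: [0.101, 0.995, 0.0, 0.0]
contact_force: [-0.6, 0.4, 4.4]
opening: 0.264
finger_force: 25.0
```

Call:
step_arm(
  motion=[
    {"dx":0,"dy":0,"dz":-0.3,"wx":0,"wy":0,"wz":0,"claw":10},
    {"dx":0,"dy":0,"dz":-0.6,"wx":0,"wy":0,"wz":0,"claw":10},
    {"dx":0,"dy":0,"dz":-0.9,"wx":0,"wy":0,"wz":0,"claw":10},
    {"dx":0,"dy":0,"dz":-0.9,"wx":0,"wy":0,"wz":0,"claw":10},
  ],
)

```text
clock: 7.8
tool_pos: [0.4312, 0.1258, 0.1353]
eef_rot: [0.102, 0.995, 0.001, 0.001]
contact_force: [1.4, 0.7, -1.1]
opening: 0.268
finger_force: 25.0
```

```bash
python3 go.py .4435 -.365 .14 168.3
```

```text
t 7.8 tcp [0.4312 0.1258 0.1353] yaw 168.32 tilt 0.19 q [ 0.    0.72 -0.63  2.17  0.89  0.52  0.06] F [ 1.4  0.7 -1.1] op 23.6 ff 25.0
shift/8cm [-1.393 -5.977 -0.067] wz 0.0001
```

Call:
step_arm(
  motion=[
    {"dx":-0.23,"dy":-1,"dz":0,"wx":0,"wy":0,"wz":0,"claw":10},
    {"dx":-0.23,"dy":-1,"dz":0,"wx":0,"wy":0,"wz":0,"claw":10},
    {"dx":-0.23,"dy":-1,"dz":0,"wx":0,"wy":0,"wz":0,"claw":10},
  ],
)

```text
clock: 8.1
tool_pos: [0.4305, 0.0372, 0.132]
eef_rot: [0.105, 0.994, -0.003, -0.002]
contact_force: [-0.4, -0.2, -1.2]
opening: 0.268
finger_force: 25.0
```

Call:
step_arm(
  motion=[
    {"dx":-0.23,"dy":-1,"dz":0,"wx":0,"wy":0,"wz":0,"claw":10},
    {"dx":-0.23,"dy":-1,"dz":0,"wx":0,"wy":0,"wz":0,"claw":10},
    {"dx":-0.23,"dy":-1,"dz":0,"wx":0,"wy":0,"wz":0,"claw":10},
  ],
)

```text
clock: 8.4
tool_pos: [0.4327, -0.0436, 0.1321]
eef_rot: [0.105, 0.994, -0.002, -0.002]
contact_force: [-1.0, -0.5, -0.8]
opening: 0.263
finger_force: 25.0
```

Call:
step_arm(
  motion=[
    {"dx":-0.23,"dy":-1,"dz":0,"wx":0,"wy":0,"wz":0,"claw":10},
    {"dx":-0.23,"dy":-1,"dz":0,"wx":0,"wy":0,"wz":0,"claw":10},
    {"dx":-0.23,"dy":-1,"dz":0,"wx":0,"wy":0,"wz":0,"claw":10},
  ],
)

```text
clock: 8.7
tool_pos: [0.435, -0.1247, 0.1322]
eef_rot: [0.105, 0.994, -0.001, -0.001]
contact_force: [-0.4, 0.9, -1.4]
opening: 0.26
finger_force: 25.0
```

```bash
python3 go.py .4435 -.365 .14 168.3
```

```text
t 8.7 tcp [ 0.435  -0.1247  0.1322] yaw 167.94 tilt 0.21 q [ 0.58  0.74 -0.66  2.15  0.91  0.56  0.59] F [-0.4  0.9 -1.4] op 22.9 ff 25.0
shift/8cm [-0.731 -2.915 -0.09 ] wz -0.002
```

Call:
step_arm(
  motion=[
    {"dx":-0.24,"dy":-0.97,"dz":0,"wx":0,"wy":0,"wz":0,"claw":10},
    {"dx":-0.24,"dy":-0.97,"dz":0,"wx":0,"wy":0,"wz":0,"claw":10},
    {"dx":-0.24,"dy":-0.97,"dz":0,"wx":0,"wy":0,"wz":0,"claw":10},
  ],
)

```text
clock: 9.0
tool_pos: [0.4388, -0.2038, 0.1324]
eef_rot: [0.105, 0.995, -0.001, -0.0]
contact_force: [-1.2, -0.5, -1.2]
opening: 0.266
finger_force: 25.0
```

Call:
step_arm(
  motion=[
    {"dx":-0.24,"dy":-0.97,"dz":0,"wx":0,"wy":0,"wz":0,"claw":10},
    {"dx":-0.24,"dy":-0.97,"dz":0,"wx":0,"wy":0,"wz":0,"claw":10},
    {"dx":-0.24,"dy":-0.97,"dz":0,"wx":0,"wy":0,"wz":0,"claw":10},
  ],
)

```text
clock: 9.3
tool_pos: [0.4423, -0.2834, 0.1324]
eef_rot: [0.104, 0.995, -0.001, -0.0]
contact_force: [-0.9, 0.3, -1.1]
opening: 0.263
finger_force: 25.0
```

Call:
step_arm(
  motion=[
    {"dx":-0.24,"dy":-0.97,"dz":0,"wx":0,"wy":0,"wz":0,"claw":10},
    {"dx":-0.24,"dy":-0.97,"dz":0,"wx":0,"wy":0,"wz":0,"claw":10},
    {"dx":-0.24,"dy":-0.97,"dz":0,"wx":0,"wy":0,"wz":0,"claw":10},
    {"dx":-0.24,"dy":-0.97,"dz":0,"wx":0,"wy":0,"wz":0,"claw":10},
    {"dx":-0.24,"dy":-0.97,"dz":0,"wx":0,"wy":0,"wz":0,"claw":10},
    {"dx":-0.24,"dy":-0.97,"dz":0,"wx":0,"wy":0,"wz":0,"claw":10},
  ],
)

```text
clock: 9.9
tool_pos: [0.4461, -0.3579, 0.1336]
eef_rot: [0.1, 0.995, 0.001, -0.0]
contact_force: [-0.4, 0.3, -1.1]
opening: 0.265
finger_force: 25.0
```

```bash
python3 go.py .4435 -.365 .059 168.3; python3 snap.py wrist w7
```

```text
t 9.9 tcp [ 0.4461 -0.3579  0.1336] yaw 168.57 tilt 0.06 q [ 1.02  0.87 -0.76  1.8   0.8   0.81  1.22] F [-0.4  0.3 -1.1] op 23.3 ff 25.0
shift/8cm [ 0.014 -0.094  0.933] wz 0.0015
w7 t 9.9 tcp [ 0.4461 -0.3579  0.1336] yaw 168.57 q [ 1.02  0.87 -0.76  1.8   0.8   0.81  1.22]
```

View pics/w7.png

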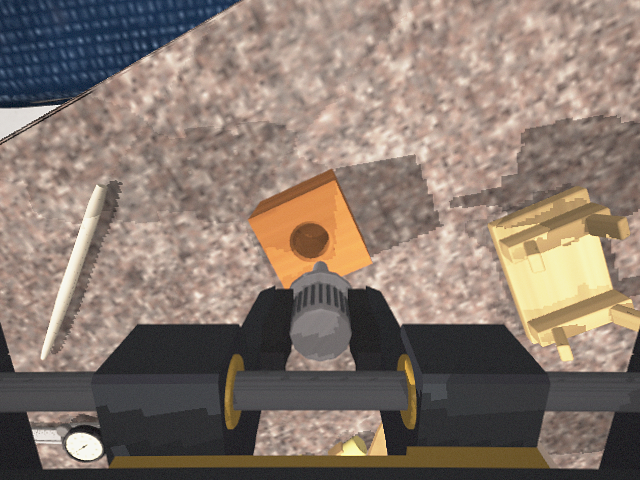

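w7 shows the pin upright in the grip with its tip at (320,265), and the block hole at (310,241).

```bash
python3 - <<'E'
from h import *
c=dict(np.load("w7.npz")); print(plane(c,[[310,241]],.052).round(4)); P=cloud(c,c["d"])
print("tip at z.088",plane(c,[[320,265]],.088).round(4), "knob top",plane(c,[[320,335]],.156).round(4))
m=np.abs(P[...,2]-.156)<.002; m[:, :270]=0; m[:,370:]=0; print(P[m].mean(0),m.sum())
E
python3 go.py .4437 -.365 .080 168.3
```

```text
[[ 0.4427 -0.3644  0.052 ]]
tip at z.088 [[ 0.4457 -0.3585  0.088 ]] knob top [[ 0.4461 -0.3586  0.156 ]]
[ 0.44521026 -0.35825924  0.15566778] 2985
t 9.95 tcp [ 0.446  -0.3584  0.1337] yaw 168.54 tilt 0.04 q [ 1.02  0.87 -0.76  1.8   0.8   0.81  1.22] F [ 0.1 -0.2 -0.4] op 23.3 ff 25.0
shift/8cm [ 0.012 -0.087  0.671] wz 0.0013
```

Call:
step_arm(
  motion=[
    {"dx":0.015,"dy":-0.083,"dz":0.1,"wx":0,"wy":0,"wz":0,"claw":10},
    {"dx":0.015,"dy":-0.083,"dz":0.25,"wx":0,"wy":0,"wz":0,"claw":10},
    {"dx":0.015,"dy":-0.083,"dz":0.4,"wx":0,"wy":0,"wz":0,"claw":10},
    {"dx":0.015,"dy":-0.083,"dz":0.55,"wx":0,"wy":0,"wz":0,"claw":10},
    {"dx":0.015,"dy":-0.083,"dz":0.7,"wx":0,"wy":0,"wz":0,"claw":10},
    {"dx":0.015,"dy":-0.083,"dz":0.85,"wx":0,"wy":0,"wz":0,"claw":10},
    {"dx":0.015,"dy":-0.083,"dz":0.9,"wx":0,"wy":0,"wz":0,"claw":10},
    {"dx":0.015,"dy":-0.083,"dz":0.9,"wx":0,"wy":0,"wz":0,"claw":10},
  ],
)

```text
clock: 10.75
tool_pos: [0.4426, -0.3663, 0.0607]
eef_rot: [0.101, 0.995, 0.0, -0.001]
contact_force: [-0.4, 0.1, -1.6]
opening: 0.26
finger_force: 25.0
```

```bash
python3 go.py .4432 -.3647 .0585 168.3
```

```text
t 10.75 tcp [ 0.4426 -0.3663  0.0607] yaw 168.38 tilt 0.07 q [ 0.98  0.97 -0.67  1.83  0.92  0.69  1.14] F [-0.4  0.1 -1.6] op 22.9 ff 25.0
shift/8cm [-0.004  0.021  0.028] wz 0.0004
```

Call:
step_arm(
  motion=[
    {"dx":0,"dy":0.018,"dz":0.02,"wx":0,"wy":0,"wz":0,"claw":10},
    {"dx":0,"dy":0.018,"dz":0.02,"wx":0,"wy":0,"wz":0,"claw":10},
    {"dx":0,"dy":0.018,"dz":0.02,"wx":0,"wy":0,"wz":0,"claw":60},
    {"dx":0,"dy":0.018,"dz":0.02,"wx":0,"wy":0,"wz":0,"claw":60},
    {"dx":0,"dy":0.018,"dz":0.02,"wx":0,"wy":0,"wz":0,"claw":60},
    {"dx":0,"dy":0.018,"dz":0.02,"wx":0,"wy":0,"wz":0,"claw":60},
    {"dx":0,"dy":0.018,"dz":0.02,"wx":0,"wy":0,"wz":0,"claw":60},
  ],
)

```text
clock: 11.45
tool_pos: [0.4432, -0.3652, 0.06]
eef_rot: [0.101, 0.995, -0.0, 0.0]
contact_force: [0.4, 0.3, -0.8]
opening: 0.677
finger_force: 0.0
```

Call:
step_arm(
  motion=[
    {"dx":0,"dy":0,"dz":-0.4,"wx":0,"wy":0,"wz":0,"claw":60},
    {"dx":0,"dy":0,"dz":-0.9,"wx":0,"wy":0,"wz":0,"claw":60},
    {"dx":0,"dy":0,"dz":-0.9,"wx":0,"wy":0,"wz":0,"claw":60},
    {"dx":0,"dy":0,"dz":-0.9,"wx":0,"wy":0,"wz":0,"claw":60},
  ],
)

```text
clock: 11.85
tool_pos: [0.4435, -0.3656, 0.1327]
eef_rot: [0.101, 0.995, -0.001, 0.001]
contact_force: [0.4, 0.7, -0.3]
opening: 0.684
finger_force: 0.0
```

```bash
python3 snap.py wrist w8; python3 snap.py top t8
python3 - <<'E'
from h import *
for t in("w8","t8"):
    c=dict(np.load(t+".npz"));P=cloud(c,c["d"]);m=(np.abs(P[...,2]-.08)<.004)&(np.hypot(P[...,0]-.4435,P[...,1]+.365)<.02)
    print(t,P[m].mean(0).round(4),m.sum(),P[m][:,2].max().round(4) if m.any() else 0)
E
python3 go.py .4313 .1258 .13 168.3
```

```text
w8 t 11.85 tcp [ 0.4435 -0.3656  0.1327] yaw 168.35 q [ 1.03  0.87 -0.75  1.8   0.81  0.81  1.23]
t8 t 11.9 tcp [ 0.4427 -0.3653  0.1316] yaw 168.35 q [ 1.03  0.87 -0.75  1.8   0.81  0.81  1.23]
w8 [ 0.4429 -0.3653  0.0796] 1300 0.082
t8 [ 0.4355 -0.3688  0.079 ] 23 0.0824
t 11.95 tcp [ 0.4423 -0.3651  0.131 ] yaw 168.35 tilt 0.1 q [ 1.03  0.87 -0.75  1.8   0.81  0.81  1.23] F [ 0.1  0.  -1. ] op 60.1 ff 0.0
shift/8cm [1.373 5.983 0.015] wz 0.0003
```

The knob top is at z 0.080 and centred on the hole, so the pin is seated. Back to the stack for the bridge.

Call:
step_arm(
  motion=[
    {"dx":0.23,"dy":1,"dz":0,"wx":0,"wy":0,"wz":0,"claw":60},
    {"dx":0.23,"dy":1,"dz":0,"wx":0,"wy":0,"wz":0,"claw":60},
    {"dx":0.23,"dy":1,"dz":0,"wx":0,"wy":0,"wz":0,"claw":60},
  ],
)

```text
clock: 12.25
tool_pos: [0.441, -0.2775, 0.1313]
eef_rot: [0.097, 0.995, 0.002, -0.001]
contact_force: [0.1, -0.5, 0.4]
opening: 0.676
finger_force: 0.0
```

Call:
step_arm(
  motion=[
    {"dx":0.23,"dy":1,"dz":0,"wx":0,"wy":0,"wz":0,"claw":60},
    {"dx":0.23,"dy":1,"dz":0,"wx":0,"wy":0,"wz":0,"claw":60},
    {"dx":0.23,"dy":1,"dz":0,"wx":0,"wy":0,"wz":0,"claw":60},
  ],
)

```text
clock: 12.55
tool_pos: [0.4394, -0.1965, 0.1316]
eef_rot: [0.097, 0.995, 0.001, -0.001]
contact_force: [0.4, 0.2, -1.2]
opening: 0.683
finger_force: 0.0
```

Call:
step_arm(
  motion=[
    {"dx":0.23,"dy":1,"dz":0,"wx":0,"wy":0,"wz":0,"claw":60},
    {"dx":0.23,"dy":1,"dz":0,"wx":0,"wy":0,"wz":0,"claw":60},
    {"dx":0.23,"dy":1,"dz":0,"wx":0,"wy":0,"wz":0,"claw":60},
  ],
)

```text
clock: 12.85
tool_pos: [0.438, -0.1152, 0.1317]
eef_rot: [0.098, 0.995, 0.001, -0.0]
contact_force: [-0.0, -0.0, 0.8]
opening: 0.681
finger_force: 0.0
```

Call:
step_arm(
  motion=[
    {"dx":0.23,"dy":1,"dz":0,"wx":0,"wy":0,"wz":0,"claw":60},
    {"dx":0.23,"dy":1,"dz":0,"wx":0,"wy":0,"wz":0,"claw":60},
    {"dx":0.23,"dy":1,"dz":0,"wx":0,"wy":0,"wz":0,"claw":60},
  ],
)

```text
clock: 13.15
tool_pos: [0.4365, -0.0334, 0.1318]
eef_rot: [0.098, 0.995, 0.001, 0.0]
contact_force: [-0.4, -1.1, 0.5]
opening: 0.682
finger_force: 0.0
```

Call:
step_arm(
  motion=[
    {"dx":0.23,"dy":1,"dz":0,"wx":0,"wy":0,"wz":0,"claw":60},
    {"dx":0.23,"dy":1,"dz":0,"wx":0,"wy":0,"wz":0,"claw":60},
    {"dx":0.23,"dy":1,"dz":0,"wx":0,"wy":0,"wz":0,"claw":60},
    {"dx":0.23,"dy":1,"dz":0,"wx":0,"wy":0,"wz":0,"claw":60},
    {"dx":0.23,"dy":1,"dz":0,"wx":0,"wy":0,"wz":0,"claw":60},
  ],
)

```text
clock: 13.65
tool_pos: [0.4337, 0.0426, 0.1314]
eef_rot: [0.103, 0.995, -0.001, -0.001]
contact_force: [1.1, 1.2, 0.2]
opening: 0.683
finger_force: 0.0
```

```bash
python3 go.py .4313 .126 .1 168.3; python3 snap.py wrist w9
python3 - <<'E'
from meas import *
rect("w9","bridge",(0,0,640,270),.051,.0575); rect("w9","uplate",(0,0,640,270),.038,.046)
E
```

```text
t 13.65 tcp [0.4337 0.0426 0.1314] yaw 168.19 tilt 0.15 q [ 0.18  0.72 -0.62  2.2   0.92  0.5   0.19] F [1.1 1.2 0.2] op 60.2 ff 0.0
shift/8cm [0.243 1.015 0.39 ] wz -0.0006
w9 t 13.65 tcp [0.4337 0.0426 0.1314] yaw 168.19 q [ 0.18  0.72 -0.62  2.2   0.92  0.5   0.19]
w9 bridge c 428.8 177.2 size 125.9 96.1 long 78.4 z 0.0558 6827
w9 uplate c 418.1 122.4 size 254.3 105.5 long 78.3 z 0.0419 11167
```

Call:
step_arm(
  motion=[
    {"dx":0.24,"dy":1,"dz":0.1,"wx":0,"wy":0,"wz":0,"claw":60},
    {"dx":0.24,"dy":1,"dz":0.1,"wx":0,"wy":0,"wz":0,"claw":60},
    {"dx":0.24,"dy":1,"dz":0.1,"wx":0,"wy":0,"wz":0,"claw":60},
    {"dx":0.24,"dy":1,"dz":0.1,"wx":0,"wy":0,"wz":0,"claw":60},
    {"dx":0.24,"dy":1,"dz":0.1,"wx":0,"wy":0,"wz":0,"claw":60},
  ],
)

```text
clock: 14.2
tool_pos: [0.4311, 0.125, 0.1237]
eef_rot: [0.103, 0.995, -0.001, -0.0]
contact_force: [0.5, -0.4, -0.5]
opening: 0.68
finger_force: 0.0
```

```bash
python3 go.py .4313 .126 .046 168.3; python3 snap.py wrist w10
python3 - <<'E'
from h import *
c=dict(np.load("w10.npz"));P=cloud(c,c["d"]);x=P[(np.abs(P[...,2]-.056)<.0025)&(np.hypot(P[...,0]-.4313,P[...,1]-.126)<.064)]
a=np.radians(-11.7);u=np.array([np.cos(a),np.sin(a)]);v=np.array([-u[1],u[0]]);q=(x[:,:2]-[.4313,.126])@np.c_[u,v]
print(len(x),np.percentile(q,[1,99],axis=0).round(4))
E
```

```text
t 14.2 tcp [0.4311 0.125  0.1237] yaw 168.21 tilt 0.14 q [-0.02  0.74 -0.6   2.17  0.92  0.5   0.03] F [ 0.5 -0.4 -0.5] op 59.9 ff 0.0
shift/8cm [-0.001  0.015  0.971] wz -0.0005
w10 t 14.2 tcp [0.4311 0.125  0.1237] yaw 168.21 q [-0.02  0.74 -0.6   2.17  0.92  0.5   0.03]
7188 [[-0.0603 -0.0125]
 [ 0.0593  0.013 ]]
```

View pics/w10.png

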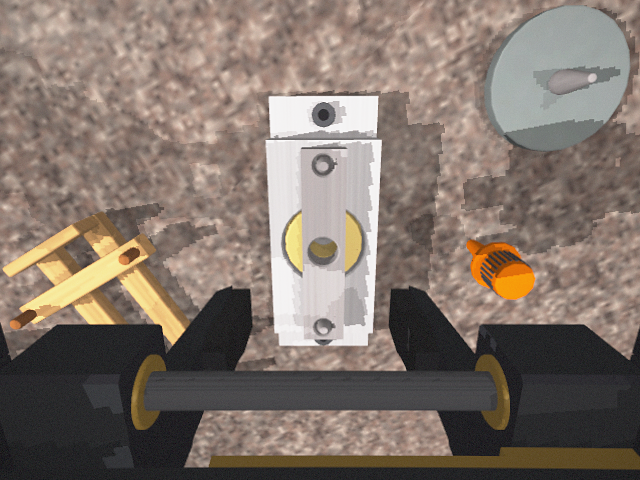

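w10 shows the bridge still on its dowels, hole at (323,248), aligned with the gripper. Going down on it.

Call:
step_arm(
  motion=[
    {"dx":0,"dy":0.012,"dz":0.5,"wx":0,"wy":0,"wz":0,"claw":60},
    {"dx":0,"dy":0.012,"dz":0.8,"wx":0,"wy":0,"wz":0,"claw":60},
    {"dx":0,"dy":0.012,"dz":0.95,"wx":0,"wy":0,"wz":0,"claw":60},
    {"dx":0,"dy":0.012,"dz":0.97,"wx":0,"wy":0,"wz":0,"claw":60},
    {"dx":0,"dy":0.012,"dz":0.97,"wx":0,"wy":0,"wz":0,"claw":60},
  ],
)

```text
clock: 14.75
tool_pos: [0.4313, 0.1274, 0.0464]
eef_rot: [0.102, 0.995, -0.001, -0.0]
contact_force: [0.4, 1.4, 0.1]
opening: 0.678
finger_force: 0.0
```

```bash
python3 go.py .4313 .126 .0445 168.3
```

```text
t 14.75 tcp [0.4313 0.1274 0.0464] yaw 168.3 tilt 0.06 q [-0.17  0.87 -0.35  2.21  1.24  0.28 -0.27] F [0.4 1.4 0.1] op 59.7 ff 0.0
shift/8cm [-0.003 -0.017  0.023] wz -0.0
```

Call:
step_arm(
  motion=[
    {"dx":0,"dy":-0.012,"dz":0.02,"wx":0,"wy":0,"wz":0,"claw":60},
    {"dx":0,"dy":-0.012,"dz":0.02,"wx":0,"wy":0,"wz":0,"claw":15},
    {"dx":0,"dy":-0.012,"dz":0.02,"wx":0,"wy":0,"wz":0,"claw":15},
    {"dx":0,"dy":-0.012,"dz":0.02,"wx":0,"wy":0,"wz":0,"claw":15},
    {"dx":0,"dy":-0.012,"dz":0.02,"wx":0,"wy":0,"wz":0,"claw":15},
    {"dx":0,"dy":-0.012,"dz":0.02,"wx":0,"wy":0,"wz":0,"claw":15},
    {"dx":0,"dy":-0.012,"dz":0.02,"wx":0,"wy":0,"wz":0,"claw":15},
  ],
  force=40,
)

```text
clock: 15.45
tool_pos: [0.4312, 0.1273, 0.0448]
eef_rot: [0.101, 0.995, -0.0, 0.0]
contact_force: [-0.7, -0.9, 2.7]
opening: 0.291
finger_force: 40.0
```

```bash
python3 go.py .4313 .126 .11 168.3
```

```text
t 15.45 tcp [0.4312 0.1273 0.0448] yaw 168.36 tilt 0.02 q [-0.18  0.87 -0.34  2.21  1.25  0.27 -0.28] F [-0.7 -0.9  2.7] op 25.6 ff 40.0
shift/8cm [-0.005 -0.016 -0.815] wz 0.0003
```

Call:
step_arm(
  motion=[
    {"dx":0,"dy":0,"dz":-0.15,"wx":0,"wy":0,"wz":0,"claw":15},
    {"dx":0,"dy":0,"dz":-0.35,"wx":0,"wy":0,"wz":0,"claw":15},
    {"dx":0,"dy":0,"dz":-0.6,"wx":0,"wy":0,"wz":0,"claw":15},
    {"dx":0,"dy":0,"dz":-0.9,"wx":0,"wy":0,"wz":0,"claw":15},
    {"dx":0,"dy":0,"dz":-0.9,"wx":0,"wy":0,"wz":0,"claw":15},
  ],
)

```text
clock: 15.95
tool_pos: [0.432, 0.1279, 0.1184]
eef_rot: [0.102, 0.995, 0.001, 0.001]
contact_force: [0.4, 0.5, -2.0]
opening: 0.294
finger_force: 40.0
```

```bash
python3 go.py .518 -.186 .115 193.9
```

```text
t 15.95 tcp [0.432  0.1279 0.1184] yaw 168.32 tilt 0.21 q [-0.03  0.75 -0.58  2.18  0.93  0.48  0.02] F [ 0.4  0.5 -2. ] op 25.9 ff 40.0
shift/8cm [-1.847 -3.625  0.039] wz -0.1421
```

Call:
step_arm(
  motion=[
    {"dx":-0.46,"dy":-0.91,"dz":0,"wx":0,"wy":0,"wz":0,"claw":15},
    {"dx":-0.46,"dy":-0.91,"dz":0,"wx":0,"wy":0,"wz":0,"claw":15},
    {"dx":-0.46,"dy":-0.91,"dz":0,"wx":0,"wy":0,"wz":0,"claw":15},
  ],
)

```text
clock: 16.25
tool_pos: [0.4523, 0.0425, 0.1152]
eef_rot: [0.106, 0.994, -0.003, -0.001]
contact_force: [-1.3, 0.9, -1.5]
opening: 0.293
finger_force: 40.0
```

Call:
step_arm(
  motion=[
    {"dx":-0.46,"dy":-0.91,"dz":0,"wx":0,"wy":0,"wz":0,"claw":15},
    {"dx":-0.46,"dy":-0.91,"dz":0,"wx":0,"wy":0,"wz":0,"claw":15},
    {"dx":-0.46,"dy":-0.91,"dz":0,"wx":0,"wy":0,"wz":0,"claw":15},
  ],
)

```text
clock: 16.55
tool_pos: [0.4738, -0.0352, 0.1152]
eef_rot: [0.105, 0.994, -0.002, -0.001]
contact_force: [-0.9, 0.6, -2.2]
opening: 0.287
finger_force: 40.0
```

Call:
step_arm(
  motion=[
    {"dx":-0.46,"dy":-0.91,"dz":0,"wx":0,"wy":0,"wz":0,"claw":15},
    {"dx":-0.46,"dy":-0.91,"dz":0,"wx":0,"wy":0,"wz":0,"claw":15},
    {"dx":-0.46,"dy":-0.91,"dz":0,"wx":0,"wy":0,"wz":0,"claw":15},
  ],
)

```text
clock: 16.85
tool_pos: [0.4953, -0.1132, 0.1153]
eef_rot: [0.105, 0.994, -0.002, -0.0]
contact_force: [-0.2, 1.6, -1.2]
opening: 0.291
finger_force: 40.0
```

Call:
step_arm(
  motion=[
    {"dx":-0.46,"dy":-0.91,"dz":0,"wx":0,"wy":0,"wz":-0.142,"claw":15},
    {"dx":-0.46,"dy":-0.91,"dz":0,"wx":0,"wy":0,"wz":-0.142,"claw":15},
    {"dx":-0.46,"dy":-0.91,"dz":0,"wx":0,"wy":0,"wz":-0.142,"claw":15},
    {"dx":-0.46,"dy":-0.91,"dz":0,"wx":0,"wy":0,"wz":-0.142,"claw":15},
    {"dx":-0.46,"dy":-0.91,"dz":0,"wx":0,"wy":0,"wz":-0.142,"claw":15},
    {"dx":-0.46,"dy":-0.91,"dz":0,"wx":0,"wy":0,"wz":-0.142,"claw":15},
  ],
)

```text
clock: 17.45
tool_pos: [0.5165, -0.1853, 0.1167]
eef_rot: [-0.122, 0.993, 0.0, -0.0]
contact_force: [-0.3, -0.1, -2.2]
opening: 0.286
finger_force: 40.0
```

```bash
python3 go.py .518 -.186 .034 193.9; python3 snap.py wrist w11
```

```text
t 17.45 tcp [ 0.5165 -0.1853  0.1167] yaw -166.02 tilt 0.05 q [ 0.72  0.89 -0.81  1.88  0.92  0.79  1.21] F [-0.3 -0.1 -2.2] op 25.2 ff 40.0
shift/8cm [-0.015 -0.014  1.034] wz 0.0005
w11 t 17.45 tcp [ 0.5165 -0.1853  0.1167] yaw -166.02 q [ 0.72  0.89 -0.81  1.88  0.92  0.79  1.21]
```

View pics/w11.png

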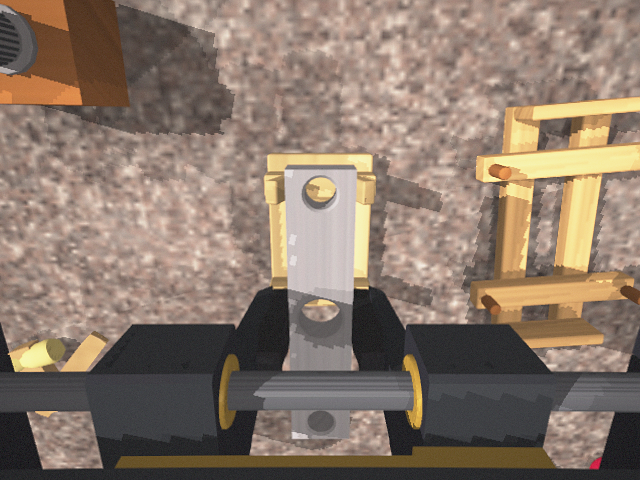

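w11 shows the bridge level in the grip and squarely over the rest, its hole at (320,190), between the prongs at (272,188) and (367,188).

Call:
step_arm(
  motion=[
    {"dx":-0.015,"dy":-0.014,"dz":0.2,"wx":0,"wy":0,"wz":0,"claw":15},
    {"dx":-0.015,"dy":-0.014,"dz":0.4,"wx":0,"wy":0,"wz":0,"claw":15},
    {"dx":-0.015,"dy":-0.014,"dz":0.6,"wx":0,"wy":0,"wz":0,"claw":15},
    {"dx":-0.015,"dy":-0.014,"dz":0.8,"wx":0,"wy":0,"wz":0,"claw":15},
    {"dx":-0.015,"dy":-0.014,"dz":0.95,"wx":0,"wy":0,"wz":0,"claw":15},
    {"dx":-0.015,"dy":-0.014,"dz":0.98,"wx":0,"wy":0,"wz":0,"claw":15},
    {"dx":-0.015,"dy":-0.014,"dz":0.98,"wx":0,"wy":0,"wz":0,"claw":15},
  ],
)

```text
clock: 18.2
tool_pos: [0.5178, -0.188, 0.0378]
eef_rot: [-0.121, 0.993, 0.0, -0.0]
contact_force: [-0.8, -0.7, -2.2]
opening: 0.288
finger_force: 40.0
```

```bash
python3 go.py .518 -.186 .034 193.9
```

```text
t 18.2 tcp [ 0.5178 -0.188   0.0378] yaw -166.06 tilt 0.04 q [ 0.66  1.01 -0.7   1.9   1.07  0.67  1.09] F [-0.8 -0.7 -2.2] op 25.4 ff 40.0
shift/8cm [-0.008  0.023  0.048] wz 0.0002
```

Call:
step_arm(
  motion=[
    {"dx":-0.008,"dy":0.015,"dz":0.025,"wx":0,"wy":0,"wz":0,"claw":15},
    {"dx":-0.008,"dy":0.015,"dz":0.05,"wx":0,"wy":0,"wz":0,"claw":15},
    {"dx":-0.008,"dy":0.015,"dz":0.05,"wx":0,"wy":0,"wz":0,"claw":15},
    {"dx":-0.008,"dy":0.015,"dz":0.05,"wx":0,"wy":0,"wz":0,"claw":50},
    {"dx":-0.008,"dy":0.015,"dz":0.05,"wx":0,"wy":0,"wz":0,"claw":50},
    {"dx":-0.008,"dy":0.015,"dz":0.05,"wx":0,"wy":0,"wz":0,"claw":50},
    {"dx":-0.008,"dy":0.015,"dz":0.05,"wx":0,"wy":0,"wz":0,"claw":50},
    {"dx":-0.008,"dy":0.015,"dz":0.05,"wx":0,"wy":0,"wz":0,"claw":50},
  ],
)

```text
clock: 19.0
tool_pos: [0.5184, -0.187, 0.0344]
eef_rot: [-0.121, 0.993, -0.0, 0.0]
contact_force: [0.2, -0.3, -0.5]
opening: 0.569
finger_force: 0.0
```

Call:
step_arm(
  motion=[
    {"dx":0,"dy":0,"dz":-0.3,"wx":0,"wy":0,"wz":0,"claw":60},
    {"dx":0,"dy":0,"dz":-0.6,"wx":0,"wy":0,"wz":0,"claw":70},
    {"dx":0,"dy":0,"dz":-1,"wx":0,"wy":0,"wz":0,"claw":86},
    {"dx":0,"dy":0,"dz":-1,"wx":0,"wy":0,"wz":0,"claw":86},
    {"dx":0,"dy":0,"dz":-1,"wx":0,"wy":0,"wz":0,"claw":86},
  ],
)

```text
clock: 19.5
tool_pos: [0.5184, -0.1873, 0.1146]
eef_rot: [-0.121, 0.993, -0.0, 0.0]
contact_force: [0.3, 0.5, -0.7]
opening: 0.969
finger_force: 0.0
```

```bash
python3 snap.py wrist w12
python3 - <<'E'
from h import *
c=dict(np.load("w12.npz"));P=cloud(c,c["d"]);x=P[(np.abs(P[...,2]-.044)<.004)&(np.hypot(P[...,0]-.518,P[...,1]+.186)<.064)]
a=np.radians(13.9);u=np.array([np.cos(a),np.sin(a)]);v=np.array([-u[1],u[0]]);q=(x[:,:2]-[.518,-.186])@np.c_[u,v]
print(len(x),np.percentile(q,[1,99],axis=0).round(4),np.percentile(x[:,2],[5,50,95]).round(4)); A=np.c_[q,np.ones(len(q))]; print(np.linalg.lstsq(A,x[:,2],rcond=None)[0].round(4))
E
python3 go.py .4315 .1262 .12 168.3
```

```text
w12 t 19.5 tcp [ 0.5184 -0.1873  0.1146] yaw -166.1 q [ 0.72  0.9  -0.81  1.88  0.92  0.79  1.21]
7635 [[-0.0606 -0.0239]
 [ 0.0595  0.0238]] [0.0424 0.0439 0.0453]
[-0.0002  0.0005  0.0439]
t 19.55 tcp [ 0.5178 -0.1873  0.1138] yaw -166.09 tilt 0.05 q [ 0.72  0.9  -0.8   1.88  0.92  0.79  1.21] F [-0.9  0.  -0.3] op 85.9 ff 0.0
shift/8cm [ 0.105  4.063 -0.078] wz 0.1423
```

The bridge top is at z 0.0439, level and centred, so it is seated. Back to the stack for the plate.

Call:
step_arm(
  motion=[
    {"dx":0.025,"dy":1,"dz":-0.08,"wx":0,"wy":0,"wz":0,"claw":86},
    {"dx":0.025,"dy":1,"dz":-0.08,"wx":0,"wy":0,"wz":0,"claw":86},
    {"dx":0.025,"dy":1,"dz":-0.08,"wx":0,"wy":0,"wz":0,"claw":86},
  ],
)

```text
clock: 19.85
tool_pos: [0.4957, -0.1048, 0.1205]
eef_rot: [-0.125, 0.992, 0.002, -0.001]
contact_force: [-0.3, -0.3, -0.5]
opening: 0.973
finger_force: 0.0
```

Call:
step_arm(
  motion=[
    {"dx":0.025,"dy":1,"dz":0,"wx":0,"wy":0,"wz":0,"claw":86},
    {"dx":0.025,"dy":1,"dz":0,"wx":0,"wy":0,"wz":0,"claw":86},
    {"dx":0.025,"dy":1,"dz":0,"wx":0,"wy":0,"wz":0,"claw":86},
  ],
)

```text
clock: 20.15
tool_pos: [0.4749, -0.0287, 0.1203]
eef_rot: [-0.125, 0.992, 0.001, -0.0]
contact_force: [1.1, -0.4, -0.3]
opening: 0.977
finger_force: 0.0
```

Call:
step_arm(
  motion=[
    {"dx":0.025,"dy":1,"dz":0,"wx":0,"wy":0,"wz":0,"claw":86},
    {"dx":0.025,"dy":1,"dz":0,"wx":0,"wy":0,"wz":0,"claw":86},
    {"dx":0.025,"dy":1,"dz":0,"wx":0,"wy":0,"wz":0,"claw":86},
  ],
)

```text
clock: 20.45
tool_pos: [0.4544, 0.0479, 0.1205]
eef_rot: [-0.124, 0.992, 0.001, -0.0]
contact_force: [1.2, -0.7, 0.7]
opening: 0.975
finger_force: 0.0
```

Call:
step_arm(
  motion=[
    {"dx":0.025,"dy":1,"dz":0,"wx":0,"wy":0,"wz":0.142,"claw":86},
    {"dx":0.025,"dy":1,"dz":0,"wx":0,"wy":0,"wz":0.142,"claw":86},
    {"dx":0.025,"dy":1,"dz":0,"wx":0,"wy":0,"wz":0.142,"claw":86},
    {"dx":0.025,"dy":1,"dz":0,"wx":0,"wy":0,"wz":0.142,"claw":86},
    {"dx":0.025,"dy":1,"dz":0,"wx":0,"wy":0,"wz":0.142,"claw":86},
    {"dx":0.025,"dy":1,"dz":0,"wx":0,"wy":0,"wz":0.142,"claw":86},
  ],
)

```text
clock: 21.05
tool_pos: [0.4339, 0.1198, 0.1203]
eef_rot: [0.102, 0.995, -0.001, -0.0]
contact_force: [1.3, -0.6, -0.6]
opening: 0.978
finger_force: 0.0
```

```bash
python3 snap.py wrist w13
python3 - <<'E'
from h import *
c=dict(np.load("w13.npz"));P=cloud(c,c["d"]);x=P[(np.abs(P[...,2]-.042)<.0025)&(np.hypot(P[...,0]-.4313,P[...,1]-.126)<.075)]
a=np.radians(-11.7);u=np.array([np.cos(a),np.sin(a)]);v=np.array([-u[1],u[0]]);q=(x[:,:2]-[.4313,.126])@np.c_[u,v]
print(len(x),np.percentile(q,[1,99],axis=0).round(4),cv2.minAreaRect((x[:,:2]*1000).astype(np.float32)))
E
python3 go.py .4315 .1262 .024 168.3
```

```text
w13 t 21.05 tcp [0.4339 0.1198 0.1203] yaw 168.34 q [ 0.01  0.76 -0.63  2.17  0.95  0.52  0.01]
19476 [[-0.0645 -0.033 ]
 [ 0.0632  0.0336]] ((431.497314453125, 126.3117904663086), (68.18478393554688, 130.52297973632812), 78.28076171875)
t 21.1 tcp [0.4339 0.12   0.1203] yaw 168.32 tilt 0.07 q [ 0.01  0.76 -0.63  2.17  0.95  0.52  0.01] F [-0.   0.8 -0.9] op 86.3 ff 0.0
shift/8cm [0.044 0.071 1.204] wz 0.0001
```

View pics/w13.png

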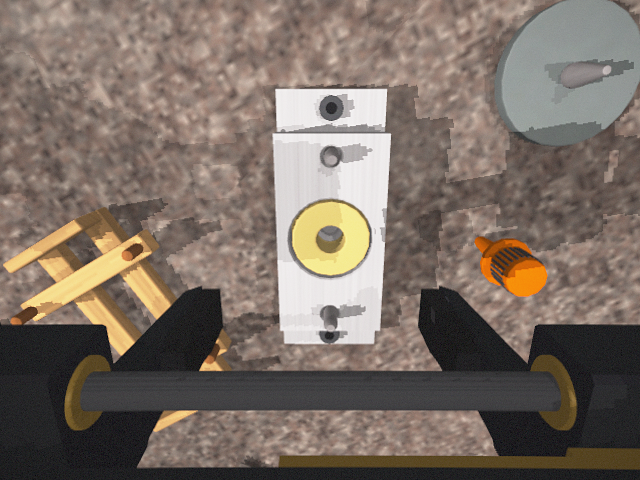

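w13 shows the plate bare, the bush's hole at (330,238) and the dowels at (331,157) and (331,316). The gripper straddles it squarely.

Call:
step_arm(
  motion=[
    {"dx":0.044,"dy":0.071,"dz":0,"wx":0,"wy":0,"wz":0,"claw":88},
    {"dx":0.044,"dy":0.071,"dz":0,"wx":0,"wy":0,"wz":0,"claw":88},
    {"dx":0.044,"dy":0.071,"dz":0.4,"wx":0,"wy":0,"wz":0,"claw":88},
    {"dx":0.044,"dy":0.071,"dz":0.7,"wx":0,"wy":0,"wz":0,"claw":88},
    {"dx":0.044,"dy":0.071,"dz":0.7,"wx":0,"wy":0,"wz":0,"claw":88},
    {"dx":0.044,"dy":0.071,"dz":0.7,"wx":0,"wy":0,"wz":0,"claw":88},
  ],
)

```text
clock: 21.7
tool_pos: [0.431, 0.1281, 0.0649]
eef_rot: [0.101, 0.995, -0.0, -0.0]
contact_force: [0.7, -0.6, 0.8]
opening: 0.996
finger_force: 0.0
```

```bash
python3 go.py .4315 .1263 .024 168.3
```

```text
t 21.7 tcp [0.431  0.1281 0.0649] yaw 168.42 tilt 0.04 q [-0.11  0.84 -0.46  2.2   1.17  0.37 -0.2 ] F [ 0.7 -0.6  0.8] op 87.7 ff 0.0
shift/8cm [-0.011 -0.021  0.511] wz 0.0007
```

Call:
step_arm(
  motion=[
    {"dx":-0.008,"dy":-0.02,"dz":0.1,"wx":0,"wy":0,"wz":0,"claw":88},
    {"dx":-0.008,"dy":-0.02,"dz":0.3,"wx":0,"wy":0,"wz":0,"claw":88},
    {"dx":-0.008,"dy":-0.02,"dz":0.5,"wx":0,"wy":0,"wz":0,"claw":88},
    {"dx":-0.008,"dy":-0.02,"dz":0.5,"wx":0,"wy":0,"wz":0,"claw":88},
    {"dx":-0.008,"dy":-0.02,"dz":0.5,"wx":0,"wy":0,"wz":0,"claw":88},
  ],
)

```text
clock: 22.2
tool_pos: [0.432, 0.1265, 0.0256]
eef_rot: [0.101, 0.995, 0.0, 0.001]
contact_force: [0.7, 0.1, 0.2]
opening: 0.996
finger_force: 0.0
```

```bash
python3 go.py .4315 .1263 .024 168.3
```

```text
t 22.2 tcp [0.432  0.1265 0.0256] yaw 168.37 tilt 0.07 q [-0.18  0.91 -0.33  2.21  1.42  0.27 -0.44] F [0.7 0.1 0.2] op 87.8 ff 0.0
shift/8cm [ 0.005 -0.004  0.02 ] wz 0.0004
```

Call:
step_arm(
  motion=[
    {"dx":0,"dy":0,"dz":0.01,"wx":0,"wy":0,"wz":0,"claw":60},
    {"dx":0,"dy":0,"dz":0.01,"wx":0,"wy":0,"wz":0,"claw":60},
    {"dx":0,"dy":0,"dz":0.01,"wx":0,"wy":0,"wz":0,"claw":60},
    {"dx":0,"dy":0,"dz":0.01,"wx":0,"wy":0,"wz":0,"claw":60},
    {"dx":0,"dy":0,"dz":0.01,"wx":0,"wy":0,"wz":0,"claw":60},
  ],
  force=45,
)

```text
clock: 22.7
tool_pos: [0.4319, 0.1264, 0.0245]
eef_rot: [0.101, 0.995, 0.0, 0.001]
contact_force: [-0.7, -0.8, 5.2]
opening: 0.769
finger_force: 45.0
```

```bash
python3 go.py .4315 .1263 .024 168.3
```

```text
t 22.7 tcp [0.4319 0.1264 0.0245] yaw 168.36 tilt 0.07 q [-0.18  0.92 -0.33  2.21  1.43  0.26 -0.45] F [-0.7 -0.8  5.2] op 67.7 ff 45.0
shift/8cm [ 0.005 -0.003  0.006] wz 0.0003
```

Call:
step_arm(
  motion=[
    {"dx":0,"dy":0,"dz":-0.1,"wx":0,"wy":0,"wz":0,"claw":60},
    {"dx":0,"dy":0,"dz":-0.2,"wx":0,"wy":0,"wz":0,"claw":60},
    {"dx":0,"dy":0,"dz":-0.35,"wx":0,"wy":0,"wz":0,"claw":60},
    {"dx":0,"dy":0,"dz":-0.5,"wx":0,"wy":0,"wz":0,"claw":60},
    {"dx":0,"dy":0,"dz":-0.65,"wx":0,"wy":0,"wz":0,"claw":60},
    {"dx":0,"dy":0,"dz":-0.8,"wx":0,"wy":0,"wz":0,"claw":60},
    {"dx":0,"dy":0,"dz":-0.95,"wx":0,"wy":0,"wz":0,"claw":60},
    {"dx":0,"dy":0,"dz":-0.95,"wx":0,"wy":0,"wz":0,"claw":60},
  ],
)

```text
clock: 23.5
tool_pos: [0.4317, 0.1261, 0.1006]
eef_rot: [0.102, 0.995, 0.0, 0.0]
contact_force: [0.2, 0.7, -4.9]
opening: 0.767
finger_force: 45.0
```

```bash
python3 snap.py wrist w14;python3 go.py .4732 -.0335 .1 198.65
```

```text
w14 t 23.5 tcp [0.4317 0.1261 0.1006] yaw 168.32 q [-0.05  0.78 -0.55  2.19  1.01  0.45 -0.05]
t 23.55 tcp [0.4316 0.126  0.1   ] yaw 168.33 tilt 0.02 q [-0.05  0.78 -0.54  2.19  1.01  0.45 -0.05] F [ 0.4 -0.7 -4.9] op 67.3 ff 45.0
shift/8cm [-9.130e-01 -1.847e+00 -1.000e-03] wz -0.1684
```

View pics/w14.png

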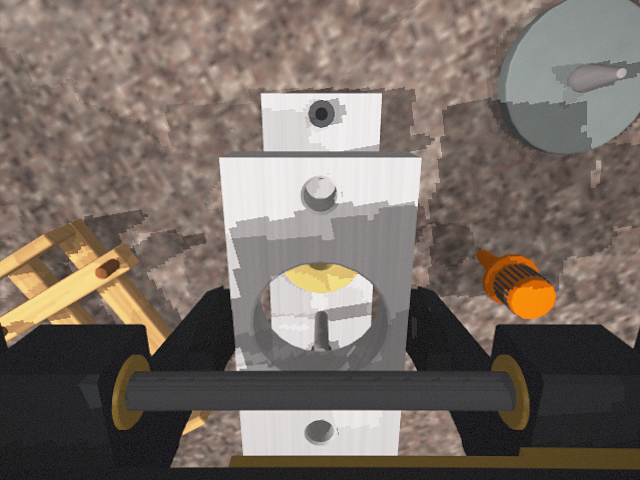

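w14 shows the plate lifted clear and level, with the bush left behind at (322,275). On to the rack.

Call:
step_arm(
  motion=[
    {"dx":-0.455,"dy":-0.92,"dz":0,"wx":0,"wy":0,"wz":0,"claw":60},
    {"dx":-0.455,"dy":-0.92,"dz":0,"wx":0,"wy":0,"wz":0,"claw":60},
    {"dx":-0.455,"dy":-0.92,"dz":0,"wx":0,"wy":0,"wz":0,"claw":60},
    {"dx":-0.455,"dy":-0.92,"dz":0,"wx":0,"wy":0,"wz":0,"claw":60},
  ],
)

```text
clock: 23.95
tool_pos: [0.4519, 0.0459, 0.0991]
eef_rot: [0.103, 0.995, -0.0, -0.001]
contact_force: [0.8, 0.3, -3.9]
opening: 0.767
finger_force: 45.0
```

Call:
step_arm(
  motion=[
    {"dx":-0.455,"dy":-0.92,"dz":0,"wx":0,"wy":0,"wz":-0.168,"claw":60},
    {"dx":-0.455,"dy":-0.92,"dz":0,"wx":0,"wy":0,"wz":-0.168,"claw":60},
    {"dx":-0.455,"dy":-0.92,"dz":0,"wx":0,"wy":0,"wz":-0.168,"claw":60},
    {"dx":-0.455,"dy":-0.92,"dz":0,"wx":0,"wy":0,"wz":-0.168,"claw":60},
    {"dx":-0.455,"dy":-0.92,"dz":0,"wx":0,"wy":0,"wz":-0.168,"claw":60},
    {"dx":-0.455,"dy":-0.92,"dz":0,"wx":0,"wy":0,"wz":-0.168,"claw":60},
    {"dx":-0.455,"dy":-0.92,"dz":0,"wx":0,"wy":0,"wz":-0.168,"claw":60},
  ],
)

```text
clock: 24.65
tool_pos: [0.473, -0.0316, 0.0998]
eef_rot: [-0.162, 0.987, 0.0, -0.0]
contact_force: [0.3, 0.2, -3.6]
opening: 0.764
finger_force: 45.0
```

```bash
python3 go.py .4732 -.0335 .0315 198.65
```

```text
t 24.65 tcp [ 0.473  -0.0316  0.0998] yaw -161.4 tilt 0.01 q [ 0.41  0.84 -0.73  2.11  1.05  0.61  0.8 ] F [ 0.3  0.2 -3.6] op 67.3 ff 45.0
shift/8cm [ 0.005 -0.023  0.854] wz -0.0003
```

Call:
step_arm(
  motion=[
    {"dx":0.003,"dy":-0.018,"dz":0.1,"wx":0,"wy":0,"wz":0,"claw":60},
    {"dx":0.003,"dy":-0.018,"dz":0.25,"wx":0,"wy":0,"wz":0,"claw":60},
    {"dx":0.003,"dy":-0.018,"dz":0.45,"wx":0,"wy":0,"wz":0,"claw":60},
    {"dx":0.003,"dy":-0.018,"dz":0.65,"wx":0,"wy":0,"wz":0,"claw":60},
    {"dx":0.003,"dy":-0.018,"dz":0.8,"wx":0,"wy":0,"wz":0,"claw":60},
    {"dx":0.003,"dy":-0.018,"dz":0.8,"wx":0,"wy":0,"wz":0,"claw":60},
    {"dx":0.003,"dy":-0.018,"dz":0.8,"wx":0,"wy":0,"wz":0,"claw":60},
  ],
)

```text
clock: 25.35
tool_pos: [0.4733, -0.0338, 0.0358]
eef_rot: [-0.162, 0.987, -0.0, -0.0]
contact_force: [-0.1, -0.7, -4.4]
opening: 0.763
finger_force: 45.0
```

```bash
python3 go.py .4732 -.0335 .0315 198.65
```

```text
t 25.35 tcp [ 0.4733 -0.0338  0.0358] yaw -161.39 tilt 0.03 q [ 0.34  0.95 -0.61  2.13  1.28  0.5   0.61] F [-0.1 -0.7 -4.4] op 67.2 ff 45.0
shift/8cm [-0.     0.004  0.053] wz -0.0002
```

Call:
step_arm(
  motion=[
    {"dx":0,"dy":0,"dz":0.03,"wx":0,"wy":0,"wz":0,"claw":60},
    {"dx":0,"dy":0,"dz":0.055,"wx":0,"wy":0,"wz":0,"claw":60},
    {"dx":0,"dy":0,"dz":0.055,"wx":0,"wy":0,"wz":0,"claw":60},
    {"dx":0,"dy":0,"dz":0.055,"wx":0,"wy":0,"wz":0,"claw":86},
    {"dx":0,"dy":0,"dz":0.055,"wx":0,"wy":0,"wz":0,"claw":86},
    {"dx":0,"dy":0,"dz":0.055,"wx":0,"wy":0,"wz":0,"claw":86},
    {"dx":0,"dy":0,"dz":0.055,"wx":0,"wy":0,"wz":0,"claw":86},
  ],
)

```text
clock: 26.05
tool_pos: [0.4736, -0.034, 0.0318]
eef_rot: [-0.162, 0.987, -0.0, 0.0]
contact_force: [-0.7, -0.2, 0.0]
opening: 0.976
finger_force: 0.0
```

Call:
step_arm(
  motion=[
    {"dx":0,"dy":0,"dz":-0.2,"wx":0,"wy":0,"wz":0,"claw":86},
    {"dx":0,"dy":0,"dz":-0.6,"wx":0,"wy":0,"wz":0,"claw":86},
    {"dx":0,"dy":0,"dz":-1,"wx":0,"wy":0,"wz":0,"claw":86},
    {"dx":0,"dy":0,"dz":-1,"wx":0,"wy":0,"wz":0,"claw":86},
    {"dx":0,"dy":0,"dz":-1,"wx":0,"wy":0,"wz":0,"claw":86},
  ],
)

```text
clock: 26.55
tool_pos: [0.4737, -0.0343, 0.1119]
eef_rot: [-0.161, 0.987, -0.0, 0.001]
contact_force: [-0.2, -0.6, -1.2]
opening: 0.975
finger_force: 0.0
```

```bash
python3 snap.py wrist w15
python3 - <<'E'
from h import *
c=dict(np.load("w15.npz"));P=cloud(c,c["d"]);x=P[(np.abs(P[...,2]-.048)<.0035)&(np.hypot(P[...,0]-.4732,P[...,1]+.0335)<.078)]
a=np.radians(18.65);u=np.array([np.cos(a),np.sin(a)]);v=np.array([-u[1],u[0]]);q=(x[:,:2]-[.4732,-.0335])@np.c_[u,v]
print(len(x),np.percentile(q,[1,99],axis=0).round(4)); A=np.c_[q,np.ones(len(q))]; print(np.linalg.lstsq(A,x[:,2],rcond=None)[0].round(4))
E
python3 go.py .4315 .1263 .11 168.3
```

```text
w15 t 26.55 tcp [ 0.4737 -0.0343  0.1119] yaw -161.42 q [ 0.42  0.82 -0.74  2.1   1.01  0.62  0.85]
17667 [[-0.0655 -0.0349]
 [ 0.0629  0.0321]]
[-0.0009 -0.0001  0.0479]
t 26.6 tcp [ 0.4731 -0.0344  0.1112] yaw -161.42 tilt 0.04 q [ 0.42  0.82 -0.74  2.1   1.01  0.62  0.85] F [-0.7  0.4 -1.4] op 85.9 ff 0.0
shift/8cm [-0.147  2.07   0.014] wz 0.1682
```

The plate is flat on the slats (top z 0.0479 against 0.048 expected), about 1.5 mm off centre. Now the bush.

Call:
step_arm(
  motion=[
    {"dx":-0.07,"dy":1,"dz":0,"wx":0,"wy":0,"wz":0,"claw":86},
    {"dx":-0.07,"dy":1,"dz":0,"wx":0,"wy":0,"wz":0,"claw":86},
    {"dx":-0.07,"dy":1,"dz":0,"wx":0,"wy":0,"wz":0,"claw":86},
  ],
)

```text
clock: 26.9
tool_pos: [0.4519, 0.0485, 0.111]
eef_rot: [-0.166, 0.986, 0.002, -0.0]
contact_force: [-0.7, 0.6, 0.0]
opening: 0.977
finger_force: 0.0
```

Call:
step_arm(
  motion=[
    {"dx":-0.07,"dy":1,"dz":0,"wx":0,"wy":0,"wz":0.168,"claw":86},
    {"dx":-0.07,"dy":1,"dz":0,"wx":0,"wy":0,"wz":0.168,"claw":86},
    {"dx":-0.07,"dy":1,"dz":0,"wx":0,"wy":0,"wz":0.168,"claw":86},
    {"dx":-0.07,"dy":1,"dz":0,"wx":0,"wy":0,"wz":0.168,"claw":86},
    {"dx":-0.07,"dy":1,"dz":0,"wx":0,"wy":0,"wz":0.168,"claw":86},
    {"dx":-0.07,"dy":1,"dz":0,"wx":0,"wy":0,"wz":0.168,"claw":86},
    {"dx":-0.07,"dy":1,"dz":0,"wx":0,"wy":0,"wz":0.168,"claw":86},
  ],
)

```text
clock: 27.6
tool_pos: [0.4329, 0.1205, 0.1111]
eef_rot: [0.101, 0.995, -0.0, -0.0]
contact_force: [-0.1, 0.3, 0.1]
opening: 0.978
finger_force: 0.0
```

```bash
python3 snap.py wrist w16
python3 - <<'E'
from h import *
c=dict(np.load("w16.npz"));P=cloud(c,c["d"]);x=P[(np.abs(P[...,2]-.041)<.0025)&(np.hypot(P[...,0]-.4315,P[...,1]-.126)<.035)]
print(len(x),cv2.minEnclosingCircle((x[:,:2]*1000).astype(np.float32)),np.median(x[:,2]))
x=P[(np.abs(P[...,2]-.012)<.0025)&(np.hypot(P[...,0]-.3664,P[...,1]-.2914)<.06)]
print(len(x),cv2.minEnclosingCircle((x[:,:2]*1000).astype(np.float32)))
E
python3 go.py .4315 .1263 .024 168.3
```

```text
w16 t 27.6 tcp [0.4329 0.1205 0.1111] yaw 168.4 q [-0.02  0.76 -0.58  2.18  0.97  0.48  0.  ]
4190 ((430.9432067871094, 126.30120086669922), 24.8446102142334) 0.040823215002387434
15562 ((366.29144287109375, 291.35455322265625), 43.149131774902344)
t 27.65 tcp [0.4329 0.1206 0.1112] yaw 168.39 tilt 0.04 q [-0.02  0.76 -0.58  2.18  0.97  0.48  0.  ] F [ 0.2 -0.2  0.2] op 86.0 ff 0.0
shift/8cm [0.031 0.067 1.09 ] wz 0.0005
```

Call:
step_arm(
  motion=[
    {"dx":0.037,"dy":0.06,"dz":0,"wx":0,"wy":0,"wz":0,"claw":80},
    {"dx":0.037,"dy":0.06,"dz":0.4,"wx":0,"wy":0,"wz":0,"claw":80},
    {"dx":0.037,"dy":0.06,"dz":0.7,"wx":0,"wy":0,"wz":0,"claw":80},
    {"dx":0.037,"dy":0.06,"dz":0.7,"wx":0,"wy":0,"wz":0,"claw":80},
    {"dx":0.037,"dy":0.06,"dz":0.7,"wx":0,"wy":0,"wz":0,"claw":80},
  ],
)

```text
clock: 28.15
tool_pos: [0.4307, 0.1268, 0.0556]
eef_rot: [0.101, 0.995, -0.0, -0.0]
contact_force: [0.2, 0.1, -0.0]
opening: 0.91
finger_force: 0.0
```

```bash
python3 go.py .431 .1263 .025 168.3
```

```text
t 28.15 tcp [0.4307 0.1268 0.0556] yaw 168.42 tilt 0.04 q [-0.14  0.85 -0.4   2.21  1.2   0.32 -0.23] F [ 0.2  0.1 -0. ] op 80.1 ff 0.0
shift/8cm [-0.005 -0.005  0.383] wz 0.0007
```

Call:
step_arm(
  motion=[
    {"dx":-0.003,"dy":-0.005,"dz":0.2,"wx":0,"wy":0,"wz":0,"claw":80},
    {"dx":-0.003,"dy":-0.005,"dz":0.37,"wx":0,"wy":0,"wz":0,"claw":80},
    {"dx":-0.003,"dy":-0.005,"dz":0.37,"wx":0,"wy":0,"wz":0,"claw":80},
    {"dx":-0.003,"dy":-0.005,"dz":0.37,"wx":0,"wy":0,"wz":0,"claw":80},
  ],
)

```text
clock: 28.55
tool_pos: [0.4316, 0.1263, 0.0268]
eef_rot: [0.101, 0.995, 0.0, 0.001]
contact_force: [0.1, 0.1, -0.2]
opening: 0.909
finger_force: 0.0
```

Call:
step_arm(
  motion=[
    {"dx":0,"dy":0,"dz":0,"wx":0,"wy":0,"wz":0,"claw":45},
    {"dx":0,"dy":0,"dz":0,"wx":0,"wy":0,"wz":0,"claw":45},
    {"dx":0,"dy":0,"dz":0,"wx":0,"wy":0,"wz":0,"claw":45},
    {"dx":0,"dy":0,"dz":0,"wx":0,"wy":0,"wz":0,"claw":45},
    {"dx":0,"dy":0,"dz":0,"wx":0,"wy":0,"wz":0,"claw":45},
    {"dx":0,"dy":0,"dz":0,"wx":0,"wy":0,"wz":0,"claw":45},
  ],
  force=12,
)

```text
clock: 29.15
tool_pos: [0.4314, 0.1261, 0.0262]
eef_rot: [0.101, 0.995, 0.0, 0.0]
contact_force: [0.4, -0.4, 4.1]
opening: 0.564
finger_force: 12.0
```

```bash
python3 go.py .431 .1263 .025 168.3
```

```text
t 29.15 tcp [0.4314 0.1261 0.0262] yaw 168.36 tilt 0.03 q [-0.21  0.91 -0.28  2.22  1.41  0.22 -0.42] F [ 0.4 -0.4  4.1] op 49.7 ff 12.0
shift/8cm [0.005 0.002 0.014] wz 0.0003
```

Call:
step_arm(
  motion=[
    {"dx":0,"dy":0,"dz":-0.1,"wx":0,"wy":0,"wz":0,"claw":45},
    {"dx":0,"dy":0,"dz":-0.2,"wx":0,"wy":0,"wz":0,"claw":45},
    {"dx":0,"dy":0,"dz":-0.4,"wx":0,"wy":0,"wz":0,"claw":45},
    {"dx":0,"dy":0,"dz":-0.7,"wx":0,"wy":0,"wz":0,"claw":45},
    {"dx":0,"dy":0,"dz":-1,"wx":0,"wy":0,"wz":0,"claw":45},
    {"dx":0,"dy":0,"dz":-1,"wx":0,"wy":0,"wz":0,"claw":45},
  ],
)

```text
clock: 29.75
tool_pos: [0.4321, 0.1264, 0.1077]
eef_rot: [0.102, 0.995, 0.001, 0.001]
contact_force: [0.7, 0.7, -0.9]
opening: 0.565
finger_force: 12.0
```

```bash
python3 go.py .3663 .2914 .105 168.3
```

```text
t 29.75 tcp [0.4321 0.1264 0.1077] yaw 168.31 tilt 0.2 q [-0.05  0.76 -0.54  2.18  0.97  0.45 -0.01] F [ 0.7  0.7 -0.9] op 49.8 ff 12.0
shift/8cm [1.223 1.853 0.035] wz 0.0001
```

Call:
step_arm(
  motion=[
    {"dx":0.61,"dy":0.92,"dz":0,"wx":0,"wy":0,"wz":0,"claw":45},
    {"dx":0.61,"dy":0.92,"dz":0,"wx":0,"wy":0,"wz":0,"claw":45},
    {"dx":0.61,"dy":0.92,"dz":0,"wx":0,"wy":0,"wz":0,"claw":45},
    {"dx":0.61,"dy":0.92,"dz":0,"wx":0,"wy":0,"wz":0,"claw":45},
  ],
)

```text
clock: 30.15
tool_pos: [0.3975, 0.2083, 0.1052]
eef_rot: [0.1, 0.995, -0.001, -0.0]
contact_force: [0.5, -0.6, -1.7]
opening: 0.565
finger_force: 12.0
```

Call:
step_arm(
  motion=[
    {"dx":0.61,"dy":0.92,"dz":0,"wx":0,"wy":0,"wz":0,"claw":45},
    {"dx":0.61,"dy":0.92,"dz":0,"wx":0,"wy":0,"wz":0,"claw":45},
    {"dx":0.61,"dy":0.92,"dz":0,"wx":0,"wy":0,"wz":0,"claw":45},
    {"dx":0.61,"dy":0.92,"dz":0,"wx":0,"wy":0,"wz":0,"claw":45},
    {"dx":0.61,"dy":0.92,"dz":0,"wx":0,"wy":0,"wz":0,"claw":45},
    {"dx":0.61,"dy":0.92,"dz":0,"wx":0,"wy":0,"wz":0,"claw":45},
  ],
)

```text
clock: 30.75
tool_pos: [0.3661, 0.2875, 0.1055]
eef_rot: [0.103, 0.995, -0.001, 0.0]
contact_force: [0.6, -1.3, -0.6]
opening: 0.564
finger_force: 12.0
```

```bash
python3 go.py .3663 .2914 .06 168.3; python3 snap.py wrist w17
python3 - <<'E'
from h import *
c=dict(np.load("w17.npz"));P=cloud(c,c["d"]);x=P[(np.abs(P[...,2]-.122)<.005)&(np.hypot(P[...,0]-.3663,P[...,1]-.2914)<.04)]
print(len(x),cv2.minEnclosingCircle((x[:,:2]*1000).astype(np.float32)),np.median(x[:,2]))
E
```

```text
t 30.75 tcp [0.3661 0.2875 0.1055] yaw 168.19 tilt 0.14 q [-0.44  0.78 -0.53  2.14  0.91  0.47 -0.32] F [ 0.6 -1.3 -0.6] op 49.7 ff 12.0
shift/8cm [0.007 0.049 0.569] wz -0.0006
w17 t 30.75 tcp [0.3661 0.2875 0.1055] yaw 168.19 q [-0.44  0.78 -0.53  2.14  0.91  0.47 -0.32]
10719 ((357.04254150390625, 291.50079345703125), 37.159629821777344) 0.12019880268668712
```

View pics/w17.png

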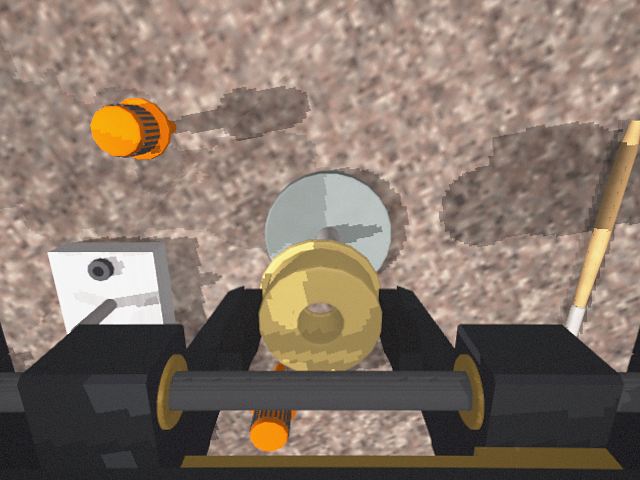

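w17 shows the bush level in the grip with its hole at (320,322), just short of the post base at (329,235).

```bash
python3 - <<'E'
from h import *
c=dict(np.load("w17.npz")); print(plane(c,[[320,322]],.1203).round(4)); P=cloud(c,c["d"])
x=P[(np.abs(P[...,2]-.1203)<.002)]; v,u=np.where(np.abs(P[...,2]-.1203)<.002); m=(u>255)&(u<385)&(v>260); x=P[v[m],u[m]]; print(cv2.minEnclosingCircle((x[:,:2]*1000).astype(np.float32)))
E
python3 go.py .3663 .2914 .06 168.3
```

```text
[[0.365  0.2872 0.1203]]
((366.57440185546875, 286.8208923339844), 26.833898544311523)
t 30.8 tcp [0.366  0.288  0.1056] yaw 168.21 tilt 0.1 q [-0.44  0.78 -0.53  2.14  0.91  0.47 -0.32] F [ 0.3  0.  -0.8] op 49.7 ff 12.0
shift/8cm [0.005 0.043 0.57 ] wz -0.0005
```

Call:
step_arm(
  motion=[
    {"dx":0.007,"dy":0.047,"dz":0,"wx":0,"wy":0,"wz":0,"claw":45},
    {"dx":0.007,"dy":0.047,"dz":0.1,"wx":0,"wy":0,"wz":0,"claw":45},
    {"dx":0.007,"dy":0.047,"dz":0.3,"wx":0,"wy":0,"wz":0,"claw":45},
    {"dx":0.007,"dy":0.047,"dz":0.5,"wx":0,"wy":0,"wz":0,"claw":45},
    {"dx":0.007,"dy":0.047,"dz":0.6,"wx":0,"wy":0,"wz":0,"claw":45},
    {"dx":0.007,"dy":0.047,"dz":0.6,"wx":0,"wy":0,"wz":0,"claw":45},
    {"dx":0.007,"dy":0.047,"dz":0.6,"wx":0,"wy":0,"wz":0,"claw":45},
  ],
)

```text
clock: 31.5
tool_pos: [0.3654, 0.2938, 0.0579]
eef_rot: [0.101, 0.995, -0.0, 0.0]
contact_force: [-0.0, 0.3, 0.2]
opening: 0.567
finger_force: 12.0
```

```bash
python3 go.py .3663 .2916 .026 168.3
```

```text
t 31.5 tcp [0.3654 0.2938 0.0579] yaw 168.38 tilt 0.01 q [-0.53  0.86 -0.4   2.15  1.05  0.34 -0.46] F [-0.   0.3  0.2] op 49.9 ff 12.0
shift/8cm [-0.017 -0.025  0.399] wz 0.0005
```

Call:
step_arm(
  motion=[
    {"dx":-0.012,"dy":-0.022,"dz":0,"wx":0,"wy":0,"wz":0,"claw":45},
    {"dx":-0.012,"dy":-0.022,"dz":0.1,"wx":0,"wy":0,"wz":0,"claw":45},
    {"dx":-0.012,"dy":-0.022,"dz":0.2,"wx":0,"wy":0,"wz":0,"claw":45},
    {"dx":-0.012,"dy":-0.022,"dz":0.3,"wx":0,"wy":0,"wz":0,"claw":45},
    {"dx":-0.012,"dy":-0.022,"dz":0.36,"wx":0,"wy":0,"wz":0,"claw":45},
    {"dx":-0.012,"dy":-0.022,"dz":0.36,"wx":0,"wy":0,"wz":0,"claw":45},
  ],
)

```text
clock: 32.1
tool_pos: [0.3659, 0.2916, 0.0286]
eef_rot: [0.101, 0.995, -0.0, -0.0]
contact_force: [0.6, 0.3, -0.5]
opening: 0.562
finger_force: 12.0
```

```bash
python3 go.py .3663 .2916 .0235 168.3
```

```text
t 32.1 tcp [0.3659 0.2916 0.0286] yaw 168.38 tilt 0.05 q [-0.59  0.9  -0.29  2.16  1.17  0.25 -0.57] F [ 0.6  0.3 -0.5] op 49.5 ff 12.0
shift/8cm [-0.005  0.001  0.064] wz 0.0005
```

Call:
step_arm(
  motion=[
    {"dx":0,"dy":0,"dz":0.03,"wx":0,"wy":0,"wz":0,"claw":45},
    {"dx":0,"dy":0,"dz":0.06,"wx":0,"wy":0,"wz":0,"claw":45},
    {"dx":0,"dy":0,"dz":0.06,"wx":0,"wy":0,"wz":0,"claw":45},
    {"dx":0,"dy":0,"dz":0.06,"wx":0,"wy":0,"wz":0,"claw":80},
    {"dx":0,"dy":0,"dz":0.06,"wx":0,"wy":0,"wz":0,"claw":80},
    {"dx":0,"dy":0,"dz":0.06,"wx":0,"wy":0,"wz":0,"claw":80},
    {"dx":0,"dy":0,"dz":0.06,"wx":0,"wy":0,"wz":0,"claw":80},
  ],
)

```text
clock: 32.8
tool_pos: [0.3661, 0.2918, 0.0244]
eef_rot: [0.101, 0.995, 0.0, 0.0]
contact_force: [-0.2, 0.2, -0.0]
opening: 0.896
finger_force: 0.0
```

Call:
step_arm(
  motion=[
    {"dx":0,"dy":0,"dz":-0.2,"wx":0,"wy":0,"wz":0,"claw":80},
    {"dx":0,"dy":0,"dz":-0.6,"wx":0,"wy":0,"wz":0,"claw":80},
    {"dx":0,"dy":0,"dz":-1,"wx":0,"wy":0,"wz":0,"claw":80},
    {"dx":0,"dy":0,"dz":-1,"wx":0,"wy":0,"wz":0,"claw":80},
    {"dx":0,"dy":0,"dz":-1,"wx":0,"wy":0,"wz":0,"claw":80},
  ],
)

```text
clock: 33.3
tool_pos: [0.3665, 0.2917, 0.1046]
eef_rot: [0.102, 0.995, 0.0, 0.001]
contact_force: [0.0, -0.9, 0.4]
opening: 0.907
finger_force: 0.0
```

```bash
python3 snap.py wrist w18; python3 snap.py top t18
python3 - <<'E'
from h import *
c=dict(np.load("w18.npz"));P=cloud(c,c["d"]);x=P[(np.abs(P[...,2]-.038)<.003)&(np.hypot(P[...,0]-.3663,P[...,1]-.2914)<.04)]
print(len(x),cv2.minEnclosingCircle((x[:,:2]*1000).astype(np.float32)),np.median(x[:,2])); print(np.linalg.lstsq(np.c_[x[:,:2],np.ones(len(x))],x[:,2],rcond=None)[0].round(3))
c=dict(np.load("t18.npz"));P=cloud(c,c["d"])
for n,(a,b,z) in dict(pin=(.4432,-.365,.08),bridge=(.518,-.186,.044),plate=(.4732,-.0335,.048)).items():
    x=P[(np.abs(P[...,2]-z)<.005)&(np.hypot(P[...,0]-a,P[...,1]-b)<.07)]; print(n,len(x),x.mean(0).round(4))
cv2.imwrite("pics/t18c.png",cv2.resize(c["p"][110:320,130:500,::-1],None,fx=2.1,fy=2.1))
E
```

```text
w18 t 33.3 tcp [0.3665 0.2917 0.1046] yaw 168.32 q [-0.44  0.78 -0.53  2.13  0.91  0.47 -0.33]
t18 t 33.35 tcp [0.3662 0.2914 0.1039] yaw 168.34 q [-0.44  0.78 -0.53  2.13  0.91  0.47 -0.33]
4386 ((365.56536865234375, 291.2720031738281), 24.969438552856445) 0.03784727519499312
[0.004 0.    0.036]
pin 95 [ 0.4424 -0.3655  0.0795]
bridge 590 [ 0.5169 -0.187   0.0442]
plate 1232 [ 0.4719 -0.0359  0.048 ]
```

View pics/t18c.png

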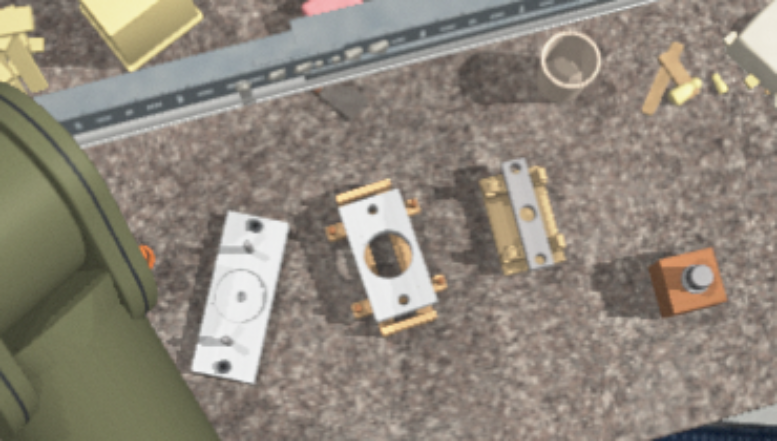

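The final top view shows the pin in its block at (699,277), the bridge in the saddles at (528,213), the plate on the rack at (388,255) and the cup standing at (570,62). The wrist depth puts the bush flat on the mandrel foot, top at z 0.038 and within 1 mm of the post.

```bash
python3 -c "
from plant import workorder; print(workorder.finish_job())"
```

```text
the job is handed in; nothing more can be done
None
```

The job is handed in (no verdict was returned); my last camera checks showed the pin in its block, the bridge in its saddles, the upper plate flat on the rack, the bush over the mandrel post, and the cup still standing where it was.

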